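# Clamp a bearing block with the ratchet lever

## Robot

A 7-joint arm with a two-finger parallel gripper is mounted at the origin on the work surface. World frame = base frame: x ahead of the robot, y to its left, z up, the work surface at z = 0. Lengths are in m, angles in rad, forces in N, time in s.
With the tool pointing down it reaches from about 0.4 to 0.9 m from the base axis. Payload 5.6 kg.
Tool frame: the origin (TCP) lies between the finger pads; the fingertips stand 25 mm ahead of it and the grasp point (between the pads) lies 6 mm ahead of it; z points along the fingers, y is the direction in which the jaws open and shut (so a half turn about z gives the same grasp; the last joint's range is limited). The gripper opens to 92 mm and grips with 3 to 60 N. Pads are 20 mm wide; open, the fingers measure 128 mm over their backs; the gripper's body (75 mm by 189 mm) begins 69 mm behind the grasp point.
Start: joints at [1.117, 0.468, -0.012, 1.603, 0.006, 1.071, -0.056], TCP at [0.26, -0.596, 0.24] pointing down, gripper open.
Joint ranges: [-2.53, 2.53], [-0.31, 2.02], [-1.57, 1.55], [0.28, 2.44], [-1.29, 4.43], [0.15, 1.84], [-2.92, 2.92]. Speed limits (rad/s): [2.57, 2.57, 3.14, 3.14, 3.14, 3.14, 3.14].

## Interface

Orientations are given as a unit quaternion [w, x, y, z].
In Python, from bench import * gives the robot as it stands.
- The arm moves only by the shell command python3 -m crank 'ROWS' [FORCE]. ROWS is JSON, a list of rows, each an object with "gripper": the finger opening in m, from 0 to 0.0919; "linear": the shift along the tool's x, y, z in m, a list of three; "roll": the turn about the tool's z in rad. In form: [{"gripper": gripper, "linear": [dx, dy, dz], "roll": roll}, ...]. A call has 1 to 8 rows; each row shifts and turns the commanded pose from where the row before left it, along the tool's axes as they then stand; what a row does not reach is not made up. A row lasts 1/12 s, in which the tool goes at most 41.7 mm and 7.16 degrees, less where a joint would pass 70% of its speed; a pose out of reach is approached as far as the arm can. A call is refused whole if a number of a shift passes 0.0417 or a number of a turn 0.125, either way. A call with a gripper value outside its range is refused whole. The fingers move at their own pace and stop on an object; FORCE is the grip in N (left out, the last holds). Time passes only in rows, so rows that do not move let the fingers close. It gives the time, the measured TCP pose, the force and the opening at its end, in the units of the state.
- read_state(): the state, without advancing time (a new reading comes with each control period).
- grab_frame(name): name is "side" or "top" or "wrist"; returns (picture, depth): 400x640x3 uint8, blue, green, red; 400x640 float32, m along the optical axis (not along the pixel's ray), 0 where there is no reading.
- camera_params(name): a dict with "intrinsics" (3x3 intrinsics, pixels), "k1" (the pictures are not rectified: a ray, as slopes to the right and down, at radius r is drawn at 1 + k1 r^2 times it, then the intrinsics apply), "R" (3x3) and "t" (3): a world point X has camera coordinates R X + t; the wrist camera has in their place "hand_eye" (4x4, takes a point from camera to tool coordinates, whose origin is the TCP and whose axes are the flange's). Camera axes: x right, y down, z forward; pixel columns grow to the right and rows downward; lengths in m; the calibration is good to about 2 mm. A picture is of the moment at which its call begins: read the wrist's pose just before it. camera_params takes no time and is no camera call.
- close_job(): hands the job in, once; it reports no verdict.
The state is a dict: "time": time; "joint_pos": joint angles; "dq": joint speeds; "effort": joint torques, N m; "tool_pos": TCP position; "ee_rot": TCP orientation; "force": force on the tool from outside, world axes, zero at the start; "torque": the same for the moment, N m; "gripper_width": finger opening in m.
Only numpy, scipy, OpenCV 4.12 (cv2) and the standard library are available. Lean on these libraries where they do the work, as an engineer would, in place of code of your own. Each camera call takes 0.05 s, during which the arm holds its last target.

## Task

Pick up the cast aluminium bearing block and stand it in the pocket of the ratchet clamp, its long side along the clamp axis. Then work the ratchet lever back and forth until the foot holds the block against the end stop with roughly 40 N (20 to 60 N will do, never over 75 N, so go by the resistance you feel at the lever). Finish by swinging the lever back to its rest and letting go, and leave the other things on the bench alone.

Things in the scene. Friction and masses are not known exactly. Their poses are not given: they have to be found in the camera images.
- clamp: Fixed ratchet clamp on a dark steel base 375 x 150 x 12 mm (x -205 to 170, y +-75 mm). Origin on the bench; +x = clamp axis, the way the foot advances to the end stop; z up. From -x to +x: lever end, blue housing with a steel ratchet wheel on top (wheel below 80 mm, lever hub below 96 mm), rack bar with foot, bed with pocket. There is no release.
- pivot (a point): Point on the vertical axis of ratchet wheel and lever, at bench height; axes as the clamp's. The wheel has 24 notches (15 degrees each); a hold pawl stops it turning back. One notch advances rack and foot by 5.2 mm (20 mm per rad).
- rack_mouth (a point): Fixed point where the rack leaves the housing, 47 mm above the bench. The rack's round foot (30 mm dia) sits on a 3.3 N/mm spring with 24 mm travel: once the block meets the stop, each notch adds about 17 N. The foot starts clear of the pocket, at a different place each time: 13 to 55 mm of advance before the block is held.
- lever (a joint): Lever angle (rad), 0 = rest stop, 0.95 = far stop, growing counter-clockwise from above. At q it points from the pivot (pi - 0.475 + q) counter-clockwise from the clamp's +x. Growing strokes drive the wheel; on the way back it stays. The pawl catches near 0.08 rad if started below that, and the notches fall near 0.34, 0.60, 0.87; stopped between, the wheel falls back to the last notch. The lever stays where left.
- knob (a point): Centre of the lever's upright black post, 20 mm dia, 90 to 145 mm above the bench, 120 mm from the pivot axis; the flat 22 mm wide arm under it has its top at 88 mm. Pinch or straddle it from above. Sideways force at the post: about 0.5 N free, loaded about 0.5 N + 0.16 x clamping force (7 N at 40 N, 10 N at 60 N). Reading wavers by 1 N.
- pocket (a point): Where the standing block's centre belongs when set down. x along the clamp axis to the end stop, z up. Pocket floor 30 mm below (20 mm above the bench). Guides 10 mm high at y = +-24 to 36 mm leave 4 mm each side. The end stop's face (84 wide, 45 mm high) is at x = +32 mm: the block slides 7 mm to meet it. The bed's distance from the clamp varies.
- block_center (a point): Centre of the loose bearing block of bare cast aluminium: 50 (own x) x 40 (own y) x 60 mm tall (own z, up), about 0.28 kg; round dark bore marks on the 50 mm sides. It stands upright on the bench; a half turn about z makes no difference.
- spray_can: Green spray can, 52 mm dia, 190 mm tall, standing on the bench; origin under its centre. Leave alone.
- screwdriver: Screwdriver with black handle lying on the bench. Leave alone.
- chuck_key: Steel T-shaped chuck key, about 90 x 90 mm, lying on the bench. Leave alone.
There are look-alikes about, which are no part of the job. Of the things like the part that bears block_center, leave any that is red; of the rest the smaller one is meant.

How it is judged:
On the way, in this order (a step that is already met when the one before it is completed fails the run):
1. the block stands in the pocket, lengthwise, let go (x of block_center in the frame of pocket between -0.018 and 0.012 m and y of block_center in the frame of pocket between -0.008 and 0.008 m and z of block_center in the frame of pocket between -0.005 and 0.005 m and angle between block_center's own z axis and vertical below 0.1 rad and angle between the x axis of block_center and the x axis of pocket, either way round below 0.25 rad and contact force between the fingers and block below 0.2 N and linear speed of block below 0.02 m/s), for 0.2 s.
2. the foot clamps the block against the end stop with at least 20 N (x of block_center in the frame of pocket between -0.018 and 0.012 m and y of block_center in the frame of pocket between -0.008 and 0.008 m and z of block_center in the frame of pocket between -0.005 and 0.005 m and angle between block_center's own z axis and vertical below 0.1 rad and angle between the x axis of block_center and the x axis of pocket, either way round below 0.25 rad and contact force between clamp and block above 20 N), for 0.3 s.
At the end, for the whole second after the job is handed in: The block stands on the pocket floor (centre within 8 mm sideways, 5 mm in height, -18 to +12 mm lengthwise of the pocket point; turned under 0.25 rad), pressed by the foot with 20 to 60 N against the stop; lever back at rest (below 0.12 rad); all still (all of step 2 and contact force between clamp and block below 60 N and value of joint lever below 0.12 rad and velocity of joint lever below 0.05 rad/s and linear speed of block below 0.02 m/s); the robot touches nothing.
It fails at once if the foot presses on the block with more than 75 N (contact force between clamp and block above 75 N).
It fails at once if the spray can is moved more than 30 mm (distance of spray_can from where it was at the start of the episode above 0.03 m).
It fails at once if the screwdriver is moved more than 30 mm (distance of screwdriver from where it was at the start of the episode above 0.03 m).
It fails at once if the chuck key is moved more than 30 mm (distance of chuck_key from where it was at the start of the episode above 0.03 m).
It also fails if it takes over 72 s, if anything falls off the work surface, if the arm or the gripper's body presses on something with over 40 N, if the wrist force passes 120 N, or if a joint passes its speed limit or range.

## Working session

There is one attempt and no reset: what is moved stays moved. The work goes in short steps, Python scripts to look and compute and a shell command to move; the robot and the scene stay as the last step left them, time stands still between calls to the robot, and variables do not carry over. Pictures are saved under pics/ and viewed, and the job is handed in when it is done.

```bash
ls; mkdir -p pics; python3 - <<'E'
from bench import *
import cv2
s=read_state(); print({k:(v if not hasattr(v,'round') else v) for k,v in s.items()})
for n in ("side","top","wrist"):
    p=camera_params(n); print(n,p)
for n in ("side","top"):
    im,d=grab_frame(n); cv2.imwrite(f"pics/{n}0.png",im)
    import numpy as np; np.save(f"pics/{n}0.npy",d)
E
```

```text
pics
{'time': 0.0, 'joint_pos': array([ 1.11701754,  0.46832166, -0.01162434,  1.60361909,  0.00604282,
        1.07138681, -0.05629948]), 'dq': array([-2.64414461e-04, -5.70611689e-04, -6.91041170e-04, -2.98318252e-04,
        9.56349716e-05, -3.19704310e-03,  2.87706550e-04]), 'effort': array([ 1.10655058e-04, -5.20564413e+01, -1.22152671e-02, -2.43750751e+01,
       -5.66284417e-02,  1.72120443e-02,  1.52547950e-04]), 'tool_pos': array([ 0.25928761, -0.59546439,  0.23867822]), 'ee_rot': array([-8.14305055e-04,  9.78983707e-01,  2.03936700e-01, -2.45436119e-04]), 'force': array([ 0.1851253 ,  0.34681402, -0.46504881]), 'torque': array([ 0.00410359, -0.06109417,  0.07308145]), 'gripper_width': 0.09152674332610597}
side {'intrinsics': array([[380.01928322,   0.        , 316.06896166],
       [  0.        , 380.01928322, 209.07888901],
       [  0.        ,   0.        ,   1.        ]]), 'k1': -0.027148921793219042, 'R': array([[-0.88822446, -0.45940421,  0.00225304],
       [-0.22996538,  0.44036499, -0.86786785],
       [ 0.39770998, -0.77137958, -0.49679002]]), 't': array([0.528237
[... 295 characters left out ...]
0.9901666 ,  0.02951083, -0.13674507],
       [ 0.13684785,  0.00148236, -0.99059097]]), 't': array([-0.01049194,  0.61221545,  1.15861148])}
wrist {'intrinsics': array([[350.53542126,   0.        , 320.98204793],
       [  0.        , 350.53542126, 201.301226  ],
       [  0.        ,   0.        ,   1.        ]]), 'k1': -0.041184208707671886, 'hand_eye': array([[-5.33868312e-04, -9.57454300e-01, -2.88584439e-01,
         8.29049369e-02],
       [ 9.99999697e-01, -6.74422982e-04,  3.87619769e-04,
        -8.47919659e-04],
       [-5.65756193e-04, -2.88584145e-01,  9.57454370e-01,
        -1.45503838e-01],
       [ 0.00000000e+00,  0.00000000e+00,  0.00000000e+00,
         1.00000000e+00]])}
```

View pics/side0.png

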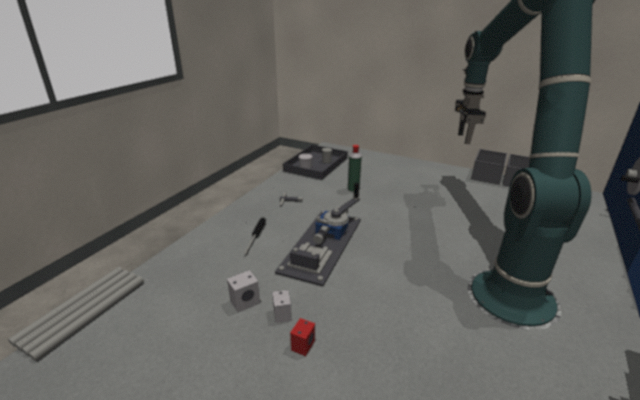

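View pics/top0.png

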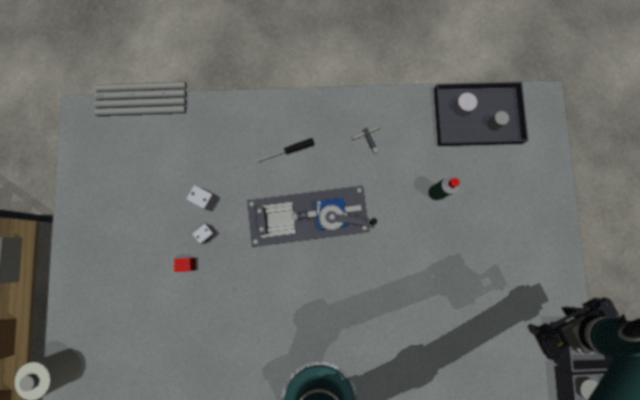

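Top view: the robot base is at the bottom (world +x is up, +y is left). There are three candidate blocks: a large grey one at (200,196), a small grey one at (203,233) and a red one at (184,264). The small grey one fits, being not red and the smaller of the rest. I'll confirm it in an enlarged crop.

```bash
cat > h.py <<'E'
import numpy as np, cv2
from bench import *
from scipy.spatial.transform import Rotation as Ro
def undist(p,uv):
    K=p["intrinsics"]; return cv2.undistortPoints(np.array(uv,float).reshape(-1,1,2),K,np.array([p["k1"],0,0,0.]) ).reshape(-1,2)
def pose(s):
    q=s["ee_rot"]; return Ro.from_quat([q[1],q[2],q[3],q[0]]).as_matrix(), np.array(s["tool_pos"])
def rays(name,uv,st=None):
    p=camera_params(name); n=undist(p,uv); d=np.c_[n,np.ones(len(n))]
    if name=="wrist":
        R,t=pose(st); H=p["hand_eye"]; Rw=R@H[:3,:3]; o=R@H[:3,3]+t; return o,d@Rw.T
    return -p["R"].T@p["t"], d@p["R"]
def onplane(name,uv,z,st=None):
    o,d=rays(name,uv,st); return o+d*((z-o[2])/d[:,2])[:,None]
def pix(name,X,st=None):
    p=camera_params(name); X=np.atleast_2d(X)
    if name=="wrist":
        R,t=pose(st); H=p["hand_eye"]; Rw=R@H[:3,:3]; o=R@H[:3,3]+t; c=(X-o)@Rw
    else: c=X@p["R"].T+p["t"]
    n=c[:,:2]/c[:,2:]; r2=(n**2).sum(1)[:,None]; n=n*(1+p["k1"]*r2); K=p["intrinsics"]
    return n*[K[0,0],K[1,1]]+[K[0,2],K[1,2]]
E
python3 - <<'E'
from h import *
t=cv2.imread("pics/top0.png")
cv2.imwrite("pics/c1.png",cv2.resize(t[170:260,160:400],None,fx=3.3,fy=3.3,interpolation=cv2.INTER_CUBIC))
d=np.load("pics/top0.npy")
for n,uv in dict(small=(203,233),large=(200,196),red=(184,264),can=(454,183),wheel=(331,216),knob=(373,221),driver=(300,146),key=(370,138)).items():
    o,dd=rays("top",[uv]); print(n, (o+dd[0]*d[uv[1],uv[0]]).round(3), d[uv[1],uv[0]])
E
```

```text
small [0.516 0.339 0.057] 1.1733
large [0.627 0.344 0.077] 1.1690109
red [0.424 0.395 0.057] 1.1604011
can [ 0.625 -0.39   0.188] 1.057237
wheel [ 0.553 -0.052  0.096] 1.1389754
knob [ 0.53  -0.168  0.146] 1.086547
driver [0.788 0.04  0.025] 1.2420723
key [ 0.809 -0.187  0.022] 1.2468175
```

View pics/c1.png

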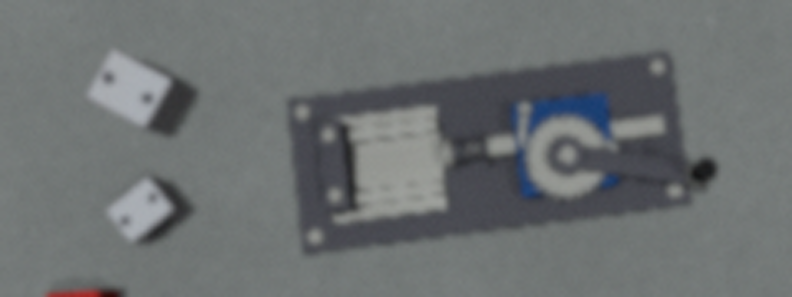

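The crop shows the small block clearly, with its 50 mm side running diagonally. I'll move over the clamp for a close wrist view.

```bash
R='{"gripper":0.09,"linear":[0.0274,-0.0252,-0.005],"roll":0}'
python3 -m crank '[{"gripper":0.09,"linear":[0.0274,-0.0252,-0.005],"roll":0},{"gripper":0.09,"linear":[0.0274,-0.0252,-0.005],"roll":0},{"gripper":0.09,"linear":[0.0274,-0.0252,-0.005],"roll":0},{"gripper":0.09,"linear":[0.0274,-0.0252,-0.005],"roll":0},{"gripper":0.09,"linear":[0.0274,-0.0252,-0.005],"roll":0},{"gripper":0.09,"linear":[0.0274,-0.0252,-0.005],"roll":0},{"gripper":0.09,"linear":[0.0274,-0.0252,-0.005],"roll":0},{"gripper":0.09,"linear":[0.0274,-0.0252,-0.005],"roll":0}]'
python3 -m crank '[{"gripper":0.09,"linear":[0.0274,-0.0252,-0.005],"roll":0},{"gripper":0.09,"linear":[0.0274,-0.0252,-0.005],"roll":0},{"gripper":0.09,"linear":[0.0274,-0.0252,-0.005],"roll":0},{"gripper":0.09,"linear":[0.0274,-0.0252,-0.005],"roll":0},{"gripper":0.09,"linear":[0.0274,-0.0252,-0.005],"roll":0},{"gripper":0.09,"linear":[0.0274,-0.0252,-0.005],"roll":0},{"gripper":0.09,"linear":[0.0274,-0.0252,-0.005],"roll":0},{"gripper":0.09,"linear":[0.0274,-0.0252,-0.005],"roll":0}]'
python3 -m crank '[{"gripper":0.09,"linear":[0,0,0],"roll":0},{"gripper":0.09,"linear":[0,0,0],"roll":0}]'
python3 - <<'E'
from h import *
import pickle
s=read_state(); im,d=grab_frame("wrist"); pickle.dump(({k:np.array(v) for k,v in s.items()},im,d),open("pics/w1.pkl","wb")); cv2.imwrite("pics/w1.png",im)
print(s["tool_pos"],s["joint_pos"].round(2))
E
```

```text
time: 0.77
tool_pos: [0.3802, -0.3217, 0.2796]
ee_rot: [-0.0, 0.979, 0.204, -0.0]
force: [1.2, -0.0, 0.5]
gripper_width: 0.0899
time: 1.43
tool_pos: [0.5006, -0.0495, 0.3197]
ee_rot: [0.0, 0.979, 0.204, -0.0]
force: [0.2, -1.3, 0.1]
gripper_width: 0.0897
time: 1.6
tool_pos: [0.5009, -0.0491, 0.3195]
ee_rot: [-0.0, 0.978, 0.206, -0.0]
force: [0.6, -0.5, 0.5]
gripper_width: 0.0904
[ 0.50085114 -0.04906041  0.31945652] [ 0.38  0.17 -0.39  1.84  0.07  1.15 -1.19]
```

View pics/w1.png

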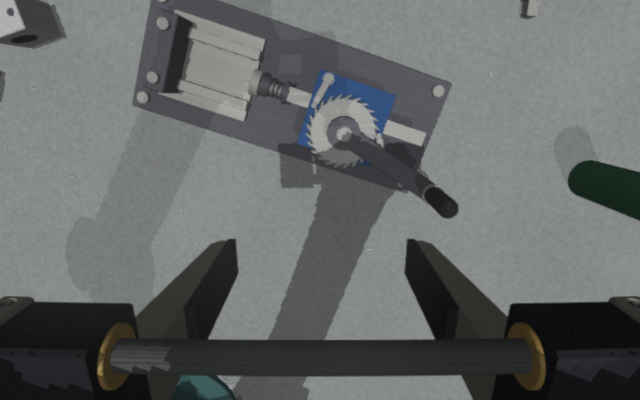

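```bash
python3 - <<'E'
from h import *
im=cv2.imread("pics/w1.png")
cv2.imwrite("pics/c2.png",cv2.resize(im[0:140,120:320],None,fx=4,fy=4,interpolation=cv2.INTER_CUBIC))
cv2.imwrite("pics/c3.png",cv2.resize(im[60:220,290:480],None,fx=3.7,fy=3.7,interpolation=cv2.INTER_CUBIC))
E
```

```text
(no output)
```

View pics/c2.png

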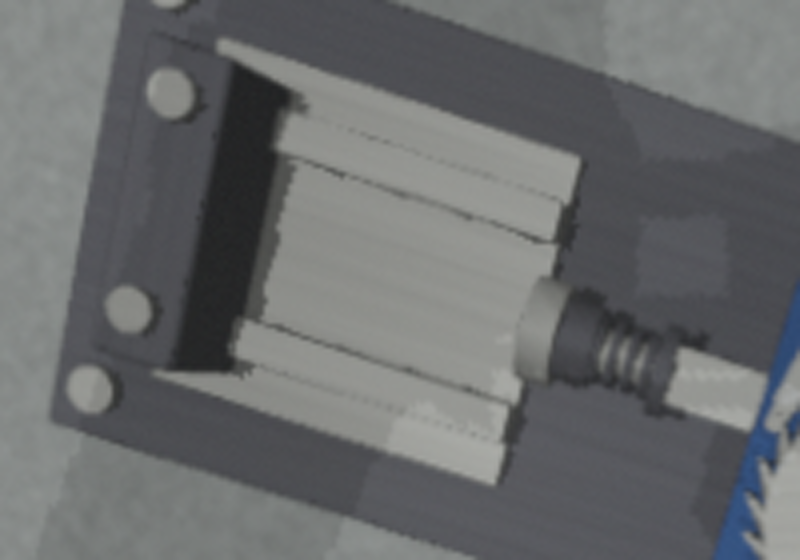

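View pics/c3.png

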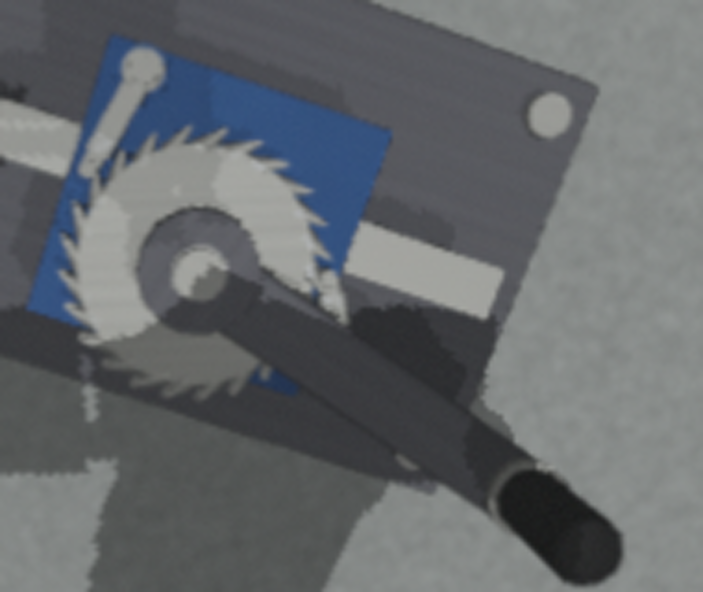

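```bash
python3 - <<'E'
from h import *
import pickle
s,im,d=pickle.load(open("pics/w1.pkl","rb"))
def P(x,y,z=None,c=2):
    uv=(120+x/4,y/4) if c==2 else (290+x/3.7,60+y/3.7)
    o,dd=rays("wrist",[uv],s); dv=d[int(round(uv[1])),int(round(uv[0]))]
    p=o+dd[0]*dv
    return p.round(4) if z is None else onplane("wrist",[uv],z,s)[0].round(4)
for n,a in dict(floor=(400,280),guU=(450,185),outU=(450,140),guL=(400,390),outL=(400,430),stopT=(150,200),foot=(535,330),plate=(700,180)).items(): print(n,P(*a))
L=dict(gUi0=((300,158),.03),gUi1=((558,240),.03),gLi0=((245,322),.03),gLi1=((508,403),.03),gUo1=((570,200),.03),gLo1=((505,440),.03),
 bU0=((222,40),.02),bU1=((580,157),.02),bL1=((500,485),.02),stopU=((232,62),.065),stopL=((170,370),.065),pl=((52,420),.012),boltBL=((92,388),.014))
W={}
for n,(a,z) in L.items(): W[n]=P(*a,z); print(n,W[n])
for n,a,z in [("hub",(200,272),.096),("platTR",(600,90),.012),("platBR",(435,490),.012),("postTop",(582,545),.145),("bolt",(550,115),.014)]: W[n]=P(*a,z,3); print(n,W[n],P(*a,c=3))
a=W['platTR']-W['platBR']; print(np.linalg.norm(a))
a=W['platBR']-W['pl']; print('len',np.linalg.norm(a),np.degrees(np.arctan2(-a[1],-a[0])))
for p,q in (('gUi1','gUi0'),('gLi1','gLi0'),('bU1','bU0')):
    a=W[q]-W[p]; print(p,np.degrees(np.arctan2(a[1],a[0])))
print(np.linalg.norm(W['stopU']-W['stopL']), np.linalg.norm(W['hub'][:2]-W['postTop'][:2]))
E
```

```text
floor [0.5556 0.1082 0.0209]
guU [0.5864 0.1013 0.0292]
outU [0.5983 0.1084 0.0186]
guL [0.5267 0.0949 0.0313]
outL [0.5141 0.0938 0.0202]
stopT [0.5505 0.1642 0.0665]
foot [0.56   0.0582 0.0627]
plate [0.6181 0.0376 0.011 ]
gUi0 [0.5761 0.1436 0.03  ]
gUi1 [0.5848 0.067  0.03  ]
gLi0 [0.5266 0.1443 0.03  ]
gLi1 [0.5359 0.0641 0.03  ]
gUo1 [0.5964 0.0677 0.03  ]
gLo1 [0.5254 0.0612 0.03  ]
bU0 [0.5976 0.1786 0.02  ]
bU1 [0.609  0.0713 0.02  ]
bL1 [0.5108 0.0596 0.02  ]
stopU [0.5914 0.1549 0.065 ]
stopL [0.5103 0.1469 0.065 ]
pl [0.472  0.1988 0.012 ]
boltBL [0.487  0.1887 0.014 ]
hub [ 0.5517 -0.052   0.096 ] [ 0.5518 -0.0519  0.0975]
platTR [ 0.6554 -0.1576  0.012 ] [ 0.6573 -0.1611  0.0009]
platBR [ 0.5097 -0.1714  0.012 ] [ 0.508  -0.1755  0.    ]
postTop [ 0.5317 -0.1676  0.145 ] [ 0.5317 -0.1675  0.1452]
bolt [ 0.6411 -0.1455  0.014 ] [ 0.6404 -0.1442  0.0187]
0.14635207548921192
len 0.3721146731855652 95.8147755241342
gUi1 96.47971707557119
gLi1 96.61448212525742
bU1 96.06459243485277
0.08149361938213329 0.11731734739585618
```

Measurements agree with the drawing: stop 81 mm wide, heights 20/30/65/96/145 mm. From these, the clamp axis points at about 96.1°, the pocket is near (0.554, 0.119) and the pivot near (0.552, -0.052). The lever sits at about 0.2 rad, not quite at rest. Next I'll go over the block.

```bash

python3 -m crank '[{"gripper":0.09,"linear":[0.0169,-0.035,0.006],"roll":0},{"gripper":0.09,"linear":[0.0169,-0.035,0.006],"roll":0},{"gripper":0.09,"linear":[0.0169,-0.035,0.006],"roll":0},{"gripper":0.09,"linear":[0.0169,-0.035,0.006],"roll":0},{"gripper":0.09,"linear":[0.0169,-0.035,0.006],"roll":0},{"gripper":0.09,"linear":[0.0169,-0.035,0.006],"roll":0},{"gripper":0.09,"linear":[0.0169,-0.035,0.006],"roll":0},{"gripper":0.09,"linear":[0.0169,-0.035,0.006],"roll":0}]'
python3 -m crank '[{"gripper":0.09,"linear":[0.0169,-0.035,0.006],"roll":0},{"gripper":0.09,"linear":[0.0169,-0.035,0.006],"roll":0},{"gripper":0.09,"linear":[0,0,0],"roll":-0.122},{"gripper":0.09,"linear":[0,0,0],"roll":-0.122},{"gripper":0.09,"linear":[0,0,0],"roll":-0.122},{"gripper":0.09,"linear":[0,0,0],"roll":-0.122},{"gripper":0.09,"linear":[0,0,0],"roll":-0.122},{"gripper":0.09,"linear":[0,0,0],"roll":-0.122}]'
python3 -m crank '[{"gripper":0.09,"linear":[0,0,0],"roll":-0.122},{"gripper":0.09,"linear":[0,0,0],"roll":-0.122},{"gripper":0.09,"linear":[0,0,0],"roll":-0.122},{"gripper":0.09,"linear":[0,0,0],"roll":-0.122},{"gripper":0.09,"linear":[0,0,0],"roll":-0.122},{"gripper":0.09,"linear":[0,0,0],"roll":-0.122},{"gripper":0.09,"linear":[0,0,0],"roll":-0.122},{"gripper":0.09,"linear":[0,0,0],"roll":-0.122}]'
python3 -m crank '[{"gripper":0.09,"linear":[0,0,0],"roll":-0.122},{"gripper":0.09,"linear":[0,0,0],"roll":0},{"gripper":0.09,"linear":[0,0,0],"roll":0}]'
python3 - <<'E'
from h import *
import pickle
s=read_state(); im,d=grab_frame("wrist"); pickle.dump(({k:np.array(v) for k,v in s.items()},im,d),open("pics/w2.pkl","wb")); cv2.imwrite("pics/w2.png",im)
print(s["tool_pos"],s["joint_pos"].round(2),s["force"])
E
```

```text
time: 2.32
tool_pos: [0.5132, 0.2587, 0.2707]
ee_rot: [0.001, 0.979, 0.202, -0.0]
force: [0.9, -0.5, -0.2]
gripper_width: 0.0902
time: 2.98
tool_pos: [0.5166, 0.3346, 0.2587]
ee_rot: [0.001, 0.84, 0.542, -0.001]
force: [-0.2, 0.0, 0.1]
gripper_width: 0.0898
time: 3.65
tool_pos: [0.5167, 0.3345, 0.2586]
ee_rot: [0.0, 0.488, 0.873, -0.001]
force: [0.8, 0.3, -0.2]
gripper_width: 0.0898
time: 3.9
tool_pos: [0.5165, 0.3352, 0.2587]
ee_rot: [-0.0, 0.438, 0.899, -0.001]
force: [-0.5, 1.2, 0.1]
gripper_width: 0.0901
[0.51646841 0.33519162 0.25872481] [ 0.03  0.58 -0.94  1.63  0.5   1.19 -0.36] [-0.47814827  1.19090716  0.07767375]
```

View pics/w2.png

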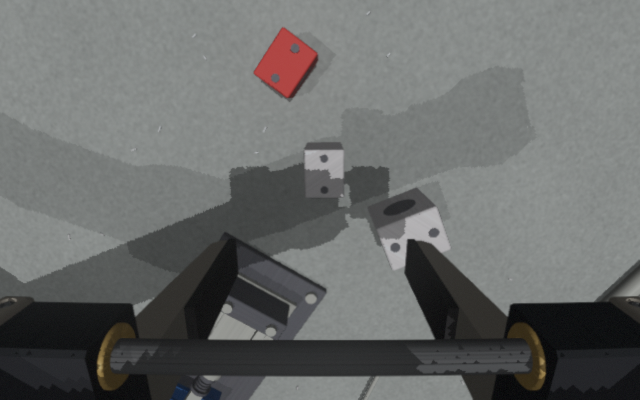

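```bash
python3 - <<'E'
from h import *
import pickle
s,im,d=pickle.load(open("pics/w2.pkl","rb"))
c=im[125:285,280:470]; cv2.imwrite("pics/c4.png",cv2.resize(c,None,fx=4,fy=4,interpolation=cv2.INTER_CUBIC)[:600])
E
```

```text
(no output)
```

View pics/c4.png

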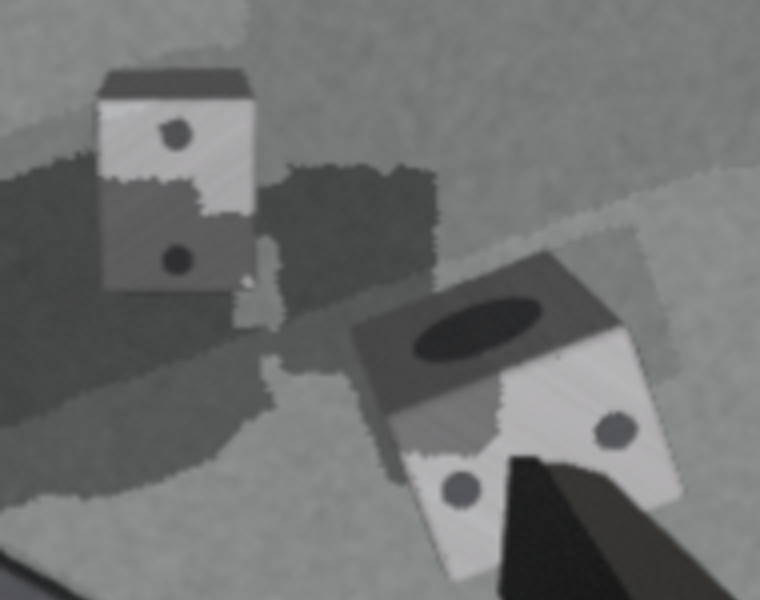

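```bash
python3 - <<'E'
from h import *
import pickle
s,im,d=pickle.load(open("pics/w2.pkl","rb"))
R,t=pose(s)
f=lambda q,z: onplane("wrist",[(280+x/4,125+y/4) for x,y in q],z,s)
b=f([(98,98),(255,98),(256,294),(103,290)],.06); c=b.mean(0)
L=f([(388,415),(625,325)],.08)
print(b.round(4),c.round(4)); print("sides",np.linalg.norm(b-np.roll(b,-1,0),axis=1).round(4))
print("in tool:",((c-t)@R).round(4), "corners",((b-c)@R).round(4), "large",((L-c)@R).round(4))
print("tool x ang",np.degrees(np.arctan2(R[1,0],R[0,0])), "block", np.degrees(np.arctan2(*(b[0]+b[1]-b[2]-b[3])[[1,0]])))
v=(280+140)//1; print([ (lambda uv:(rays('wrist',[uv],s)[0]+rays('wrist',[uv],s)[1][0]*d[uv[1],uv[0]]).round(4))(uv) for uv in ((324,165),(324,185))])
E
```

```text
[[0.485  0.3506 0.06  ]
 [0.5154 0.3743 0.06  ]
 [0.5472 0.3355 0.06  ]
 [0.5157 0.3123 0.06  ]] [0.5158 0.3432 0.06  ]
sides [0.0386 0.0502 0.0391 0.0491]
in tool: [0.0068 0.0047 0.1987] corners [[ 0.0248 -0.0197  0.    ]
 [ 0.0248  0.0189 -0.    ]
 [-0.0254  0.02   -0.    ]
 [-0.0243 -0.0191  0.    ]] large [[-0.0507  0.0519 -0.0201]
 [-0.0274  0.1087 -0.0202]]
tool x ang 128.04631829113518 block 129.05594113546212
[array([0.5097, 0.3502, 0.0595]), array([0.5222, 0.3342, 0.0606])]
```

The block is 38.8 x 50 mm with its top at 60 mm, and its centre is at (0.516, 0.343). Grasping 40 mm up the block keeps the fingertips clear of the guides later.

```bash

python3 -m crank '[{"gripper":0.09,"linear":[0.0068,0.0047,0.02],"roll":-0.014},{"gripper":0.09,"linear":[0,0,0.03],"roll":0},{"gripper":0.09,"linear":[0,0,0.035],"roll":0},{"gripper":0.09,"linear":[0,0,0.035],"roll":0},{"gripper":0.09,"linear":[0,0,0.035],"roll":0},{"gripper":0.09,"linear":[0,0,0.0277],"roll":0},{"gripper":0.09,"linear":[0,0,0.02],"roll":0},{"gripper":0.09,"linear":[0,0,0.01],"roll":0}]'
python3 -m crank '[{"gripper":0.0,"linear":[0,0,0],"roll":0},{"gripper":0.0,"linear":[0,0,0],"roll":0},{"gripper":0.0,"linear":[0,0,0],"roll":0},{"gripper":0.0,"linear":[0,0,0],"roll":0},{"gripper":0.0,"linear":[0,0,0],"roll":0},{"gripper":0.0,"linear":[0,0,0],"roll":0},{"gripper":0.0,"linear":[0,0,0],"roll":0},{"gripper":0.0,"linear":[0,0,0],"roll":0}]' 25
```

```text
time: 4.62
tool_pos: [0.5142, 0.3435, 0.0437]
ee_rot: [-0.001, 0.43, 0.903, -0.002]
force: [-0.4, -1.0, -1.0]
gripper_width: 0.0902
time: 5.28
tool_pos: [0.5149, 0.3449, 0.0471]
ee_rot: [0.0, 0.429, 0.903, -0.001]
force: [-1.1, -1.1, 3.3]
gripper_width: 0.0399
```

```bash

python3 -m crank '[{"gripper":0.0,"linear":[0,0,-0.01],"roll":0},{"gripper":0.0,"linear":[0,0,-0.02],"roll":0},{"gripper":0.0,"linear":[0,0,-0.03],"roll":0},{"gripper":0.0,"linear":[0,0,-0.03],"roll":0},{"gripper":0.0,"linear":[0,0,-0.03],"roll":0},{"gripper":0.0,"linear":[0,0,-0.02],"roll":0.05},{"gripper":0.0,"linear":[0,0,-0.01],"roll":0.1},{"gripper":0.0,"linear":[0,0,0],"roll":0.11}]'
python3 -m crank '[{"gripper":0.0,"linear":[0,0,0],"roll":0.11},{"gripper":0.0,"linear":[0,0,0],"roll":0.11},{"gripper":0.0,"linear":[0,0,0],"roll":0.094},{"gripper":0.0,"linear":[-0.02,0,0],"roll":0},{"gripper":0.0,"linear":[-0.03,0.003,0],"roll":0},{"gripper":0.0,"linear":[-0.03,0.003,0],"roll":0},{"gripper":0.0,"linear":[-0.03,0.003,0],"roll":0},{"gripper":0.0,"linear":[-0.03,0.003,0],"roll":0}]'
python3 -m crank '[{"gripper":0.0,"linear":[-0.03,0.003,0],"roll":0},{"gripper":0.0,"linear":[-0.03,0,0],"roll":0},{"gripper":0.0,"linear":[-0.02,0,0],"roll":0},{"gripper":0.0,"linear":[-0.008,0,0],"roll":0},{"gripper":0.0,"linear":[0,0,0],"roll":0},{"gripper":0.0,"linear":[0,0,0],"roll":0},{"gripper":0.0,"linear":[0,0,0],"roll":0}]'
python3 - <<'E'
from h import *
import pickle
s=read_state(); im,d=grab_frame("wrist"); pickle.dump(({k:np.array(v) for k,v in s.items()},im,d),open("pics/w3.pkl","wb")); cv2.imwrite("pics/w3.png",im)
R,t=pose(s)
print(s["tool_pos"],s["joint_pos"].round(2),s["force"],np.degrees(np.arctan2(R[1,0],R[0,0])))
E
```

```text
time: 5.95
tool_pos: [0.5159, 0.3464, 0.2001]
ee_rot: [0.001, 0.545, 0.839, 0.002]
force: [0.5, 0.6, -3.4]
gripper_width: 0.0398
time: 6.62
tool_pos: [0.5421, 0.2063, 0.1969]
ee_rot: [-0.0, 0.667, 0.745, -0.0]
force: [0.8, -0.2, -3.1]
gripper_width: 0.0399
time: 7.2
tool_pos: [0.5546, 0.1226, 0.1972]
ee_rot: [-0.0, 0.666, 0.746, 0.001]
force: [0.4, 0.7, -3.1]
gripper_width: 0.0396
[0.55459008 0.12261994 0.19717457] [ 0.32  0.51 -0.78  1.81  0.42  1.   -0.52] [ 0.35734184  0.69417737 -3.09233467] 96.45013107472154
```

View pics/w3.png

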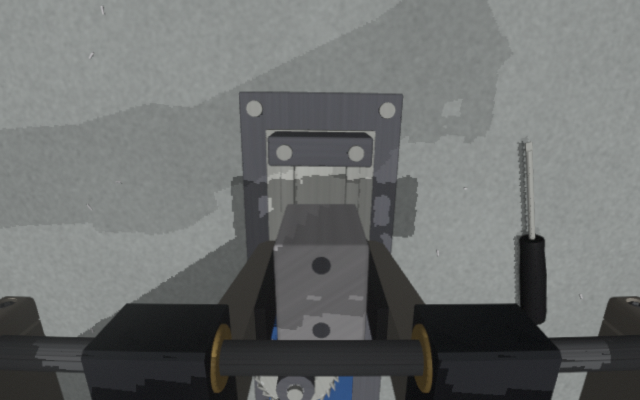

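```bash
python3 - <<'E'
from h import *
import pickle
s,im,d=pickle.load(open("pics/w3.pkl","rb"))
cv2.imwrite("pics/c5.png",cv2.resize(im[80:260,225:415],None,fx=3.3,fy=3.3,interpolation=cv2.INTER_CUBIC))
E
```

```text
(no output)
```

View pics/c5.png

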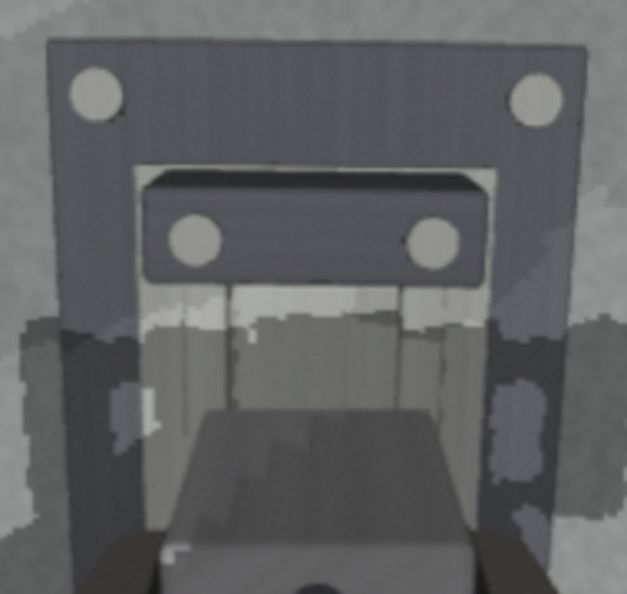

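```bash
python3 - <<'E'
from h import *
import pickle
s,im,d=pickle.load(open("pics/w3.pkl","rb")); R,t=pose(s)
f=lambda q,z: onplane("wrist",[(225+x/3.3,80+y/3.3) for x,y in q],z,s)
st=f([(143,282),(487,287)],.065); g=f([(230,400),(403,400)],.03); b=f([(162,541),(474,544)],.197-.0463+.06); pl=f([(48,40),(587,46)],.012);bb=f([(205,410),(434,410)],.151)
for n,w in dict(stop=st,guide=g,blocktop=b,plate=pl,blockbot=bb).items(): print(n,w.round(4).tolist(),"mid tool",((w.mean(0)-t)@R).round(4),"len",np.linalg.norm(w[1]-w[0]).round(4),"yaw in tool",np.degrees(np.arctan2(*((w[1]-w[0])@R)[[0,1]])).round(2))
E
```

```text
stop [[0.5101, 0.1471, 0.065], [0.5936, 0.1553, 0.065]] mid tool [0.0285 0.0004 0.1322] len 0.0839 yaw in tool -0.88
guide [[0.5324, 0.1089, 0.03], [0.5809, 0.1143, 0.03]] mid tool [-0.0114  0.0007  0.1672] len 0.0488 yaw in tool -0.03
blocktop [[0.5336, 0.1452, 0.2107], [0.5721, 0.1491, 0.2107]] mid tool [ 0.0246  0.001  -0.0135] len 0.0387 yaw in tool -0.63
plate [[0.4724, 0.2006, 0.012], [0.6198, 0.2156, 0.012]] mid tool [0.0856 0.0011 0.1853] len 0.1481 yaw in tool -0.64
blockbot [[0.5335, 0.1437, 0.151], [0.5731, 0.1482, 0.151]] mid tool [0.0233 0.0013 0.0462] len 0.0398 yaw in tool -0.03
```

```bash

python3 -m crank '[{"gripper":0.0,"linear":[-0.0028,0,0.015],"roll":0},{"gripper":0.0,"linear":[0,0,0.025],"roll":0},{"gripper":0.0,"linear":[0,0,0.025],"roll":0},{"gripper":0.0,"linear":[0,0,0.025],"roll":0},{"gripper":0.0,"linear":[0,0,0.015],"roll":0},{"gripper":0.0,"linear":[0,0,0.012],"roll":0},{"gripper":0.0,"linear":[0,0,0.007],"roll":0},{"gripper":0.0,"linear":[0,0,0.004],"roll":0}]'
python3 -m crank '[{"gripper":0.0,"linear":[0,0,0.001],"roll":0},{"gripper":0.0,"linear":[0,0,0],"roll":0}]'
```

```text
time: 7.92
tool_pos: [0.5551, 0.1187, 0.0682]
ee_rot: [-0.0, 0.667, 0.745, -0.0]
force: [-0.5, -0.6, -2.6]
gripper_width: 0.0401
time: 8.08
tool_pos: [0.5558, 0.1181, 0.0684]
ee_rot: [0.0, 0.667, 0.745, 0.0]
force: [0.1, 1.0, -3.4]
gripper_width: 0.0399
```

```bash

python3 -m crank '[{"gripper":0.0,"linear":[0,0,0.001],"roll":0},{"gripper":0.0,"linear":[0,0,0],"roll":0}]'
python3 -m crank '[{"gripper":0.0,"linear":[0,0,0.001],"roll":0},{"gripper":0.0,"linear":[0,0,0],"roll":0}]'
```

```text
time: 8.25
tool_pos: [0.5559, 0.1176, 0.0676]
ee_rot: [0.0, 0.667, 0.745, 0.0]
force: [-0.5, 0.5, -3.9]
gripper_width: 0.0398
time: 8.42
tool_pos: [0.556, 0.1177, 0.0671]
ee_rot: [0.001, 0.667, 0.745, 0.0]
force: [-2.1, -1.6, 4.9]
gripper_width: 0.0401
```

```bash

python3 -m crank '[{"gripper":0.06,"linear":[0,0,0],"roll":0},{"gripper":0.06,"linear":[0,0,0],"roll":0},{"gripper":0.06,"linear":[0,0,0],"roll":0},{"gripper":0.06,"linear":[0,0,0],"roll":0},{"gripper":0.06,"linear":[0,0,-0.02],"roll":0},{"gripper":0.06,"linear":[0,0,-0.03],"roll":0},{"gripper":0.06,"linear":[0,0,-0.04],"roll":0},{"gripper":0.06,"linear":[0,0,-0.04],"roll":0}]'
python3 -m crank '[{"gripper":0.06,"linear":[-0.02,0,-0.03],"roll":0},{"gripper":0.06,"linear":[-0.04,0,-0.01],"roll":0},{"gripper":0.06,"linear":[-0.04,0,0],"roll":0},{"gripper":0.06,"linear":[0,0,0],"roll":0},{"gripper":0.06,"linear":[0,0,0],"roll":0}]'
python3 - <<'E'
from h import *
import pickle
s=read_state(); im,d=grab_frame("wrist"); pickle.dump(({k:np.array(v) for k,v in s.items()},im,d),open("pics/w4.pkl","wb")); cv2.imwrite("pics/w4.png",im)
R,t=pose(s)
print(s["tool_pos"],s["joint_pos"].round(2),s["force"],np.degrees(np.arctan2(R[1,0],R[0,0])))
E
```

```text
time: 9.08
tool_pos: [0.5546, 0.1176, 0.1966]
ee_rot: [-0.001, 0.667, 0.745, -0.001]
force: [1.5, -0.4, 0.2]
gripper_width: 0.0599
time: 9.5
tool_pos: [0.5666, 0.0149, 0.2357]
ee_rot: [0.0, 0.669, 0.743, -0.0]
force: [-0.2, 0.8, 0.8]
gripper_width: 0.0601
[0.56664087 0.01488973 0.23568629] [ 0.53  0.46 -0.8   1.78  0.37  1.06 -0.3 ] [-0.23394181  0.82972303  0.83387368] 95.95197607034147
```

View pics/w4.png

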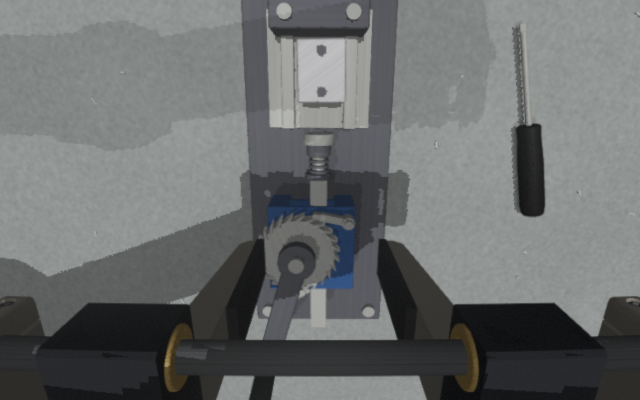

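```bash
python3 - <<'E'
from h import *
import pickle
s,im,d=pickle.load(open("pics/w4.pkl","rb")); R,t=pose(s)
cv2.imwrite("pics/c6.png",cv2.resize(im[0:200,240:400],None,fx=3,fy=3,interpolation=cv2.INTER_CUBIC))
u=np.array([np.cos(np.radians(96.1)),np.sin(np.radians(96.1))]); v=np.array([-u[1],u[0]])
def rel(w): w=np.atleast_2d(w)[:,:2]-[.5543,.1191]; return np.c_[w@u,w@v].round(4)
b=onplane("wrist",[(298.5,38),(345,38),(345,102),(299,102)],.08,s)
print(rel(b),rel(b.mean(0)))
print("stop",rel(onplane("wrist",[(271,33),(366,35)],.065,s)), "foot", rel(onplane("wrist",[(319,131)],.047,s)),"foot top front", rel(onplane("wrist",[(319,134)],.062,s)))
for k in (70,98,110,132,136,140,148): 
    o,dd=rays("wrist",[(320,k)],s); p=o+dd[0]*d[k,320]; print(k,rel(p),p[2].round(4))
E
```

```text
[[ 0.0223  0.0154]
 [ 0.0221 -0.0214]
 [-0.0271 -0.0221]
 [-0.027   0.016 ]] [[-0.0024 -0.003 ]]
stop [[ 0.0285  0.0391]
 [ 0.0267 -0.0398]] foot [[-0.054  -0.0003]] foot top front [[-0.0552 -0.0003]]
70 [[-0.002  -0.0015]] 0.0805
98 [[-0.0239 -0.0014]] 0.0797
110 [[-0.0359 -0.0012]] 0.0196
132 [[-0.0558 -0.0012]] 0.0384
136 [[-0.057  -0.0012]] 0.0621
140 [[-0.0606 -0.0012]] 0.0626
148 [[-0.0682 -0.0012]] 0.0595
```

View pics/c6.png

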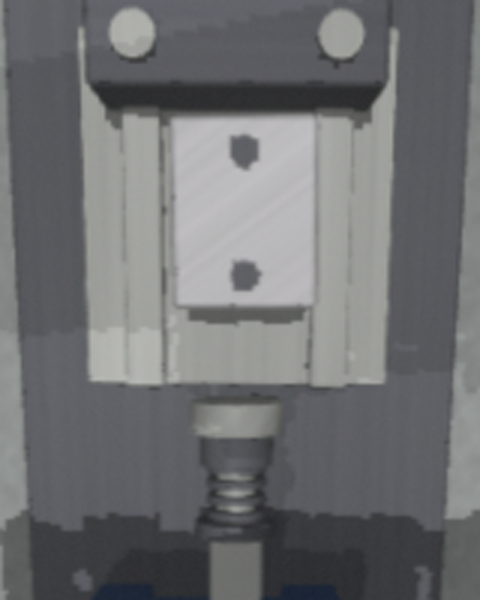

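The block stands in the pocket, centred within about 3 mm, with the foot about 28 mm behind it plus 6 mm of slide. So I expect contact in the 7th notch and about 40 N near the 9th. Next I'll straddle the post.

```bash

python3 -m crank '[{"gripper":0.06,"linear":[-0.0298,-0.009,0],"roll":0},{"gripper":0.06,"linear":[-0.0298,-0.009,0],"roll":0},{"gripper":0.06,"linear":[-0.0298,-0.009,0],"roll":0},{"gripper":0.06,"linear":[-0.0298,-0.009,0],"roll":0},{"gripper":0.06,"linear":[-0.0298,-0.009,0],"roll":0},{"gripper":0.06,"linear":[-0.0297,-0.0091,0],"roll":0},{"gripper":0.06,"linear":[0,0,0],"roll":0},{"gripper":0.06,"linear":[0,0,0],"roll":0}]'
python3 - <<'E'
from h import *
s=read_state(); im,d=grab_frame("wrist"); cv2.imwrite("pics/w5.png",im); t,_=grab_frame("top"); cv2.imwrite("pics/t5.png",cv2.resize(t[160:270,270:430],None,fx=5,fy=5,interpolation=cv2.INTER_CUBIC))
print(s["tool_pos"],pix("wrist",[[.5315,-.1685,.145],[.5517,-.052,.096]],s))
E
```

```text
time: 10.22
tool_pos: [0.532, -0.1654, 0.2354]
ee_rot: [-0.0, 0.668, 0.744, 0.0]
force: [0.0, 0.6, -0.3]
gripper_width: 0.0603
[ 0.53196054 -0.16536977  0.23540198] [[318.78878619 221.13994716]
 [361.86668921  58.46468623]]
```

View pics/w5.png

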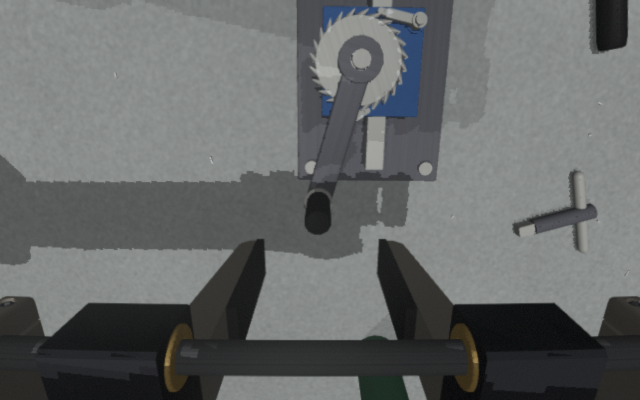

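View pics/t5.png

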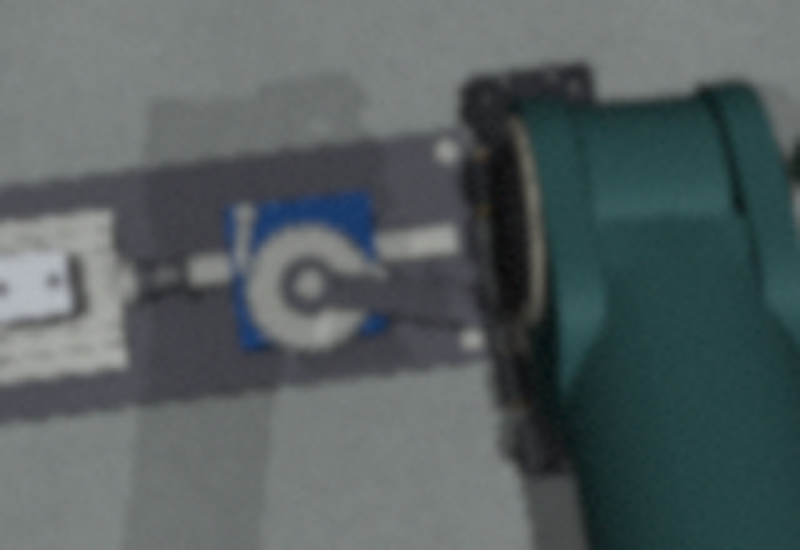

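```bash

python3 -m crank '[{"gripper":0.06,"linear":[-0.003,0,0.02],"roll":0},{"gripper":0.06,"linear":[0,0,0.03],"roll":0},{"gripper":0.06,"linear":[0,0,0.03],"roll":0},{"gripper":0.06,"linear":[0,0,0.0244],"roll":0},{"gripper":0.024,"linear":[0,0,0],"roll":0},{"gripper":0.024,"linear":[0,0,0],"roll":0},{"gripper":0.024,"linear":[0,0,0],"roll":0},{"gripper":0.024,"linear":[0,0,0],"roll":0}]' 40
```

```text
time: 10.98
tool_pos: [0.534, -0.1676, 0.1334]
ee_rot: [0.001, 0.667, 0.745, 0.001]
force: [0.7, 0.3, -0.2]
gripper_width: 0.0355
```

```bash

python3 -m crank '[{"gripper":0.024,"linear":[0,0,0],"roll":0},{"gripper":0.024,"linear":[0,0,0],"roll":0},{"gripper":0.024,"linear":[0.0022,-0.0056,0],"roll":0},{"gripper":0.024,"linear":[0.0022,-0.0056,0],"roll":0},{"gripper":0.024,"linear":[0.0022,-0.0056,0],"roll":0},{"gripper":0.024,"linear":[0.0022,-0.0056,0],"roll":0},{"gripper":0.024,"linear":[0,0,0],"roll":0},{"gripper":0.024,"linear":[0,0,0],"roll":0}]'
python3 - <<'E'
from h import *
s=read_state(); im,d=grab_frame("wrist"); cv2.imwrite("pics/w6.png",im)
print(s["tool_pos"],s["force"])
E
```

```text
time: 11.65
tool_pos: [0.5086, -0.162, 0.1315]
ee_rot: [-0.0, 0.667, 0.745, -0.0]
force: [0.4, 0.3, 0.3]
gripper_width: 0.0241
[ 0.50858759 -0.1620401   0.13147099] [0.35649436 0.29597209 0.31938273]
```

View pics/w6.png

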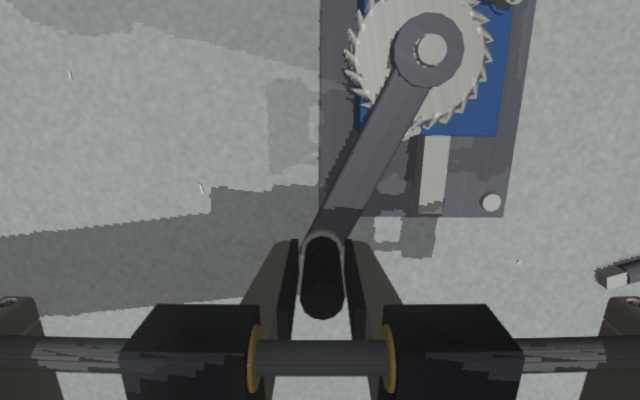

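```bash

python3 -m crank '[{"gripper":0.024,"linear":[0.001,-0.002,0],"roll":0},{"gripper":0.024,"linear":[0.0005,-0.001,0],"roll":0},{"gripper":0.024,"linear":[0,0,0],"roll":0}]'
```

```text
time: 11.95
tool_pos: [0.506, -0.1607, 0.1314]
ee_rot: [-0.0, 0.667, 0.745, -0.0]
force: [0.2, -0.2, -0.4]
gripper_width: 0.0239
```

```bash

python3 -m crank '[{"gripper":0.024,"linear":[0.001,-0.002,0],"roll":0},{"gripper":0.024,"linear":[0,0,0],"roll":0}]'
python3 -m crank '[{"gripper":0.024,"linear":[0.001,-0.002,0],"roll":0},{"gripper":0.024,"linear":[0,0,0],"roll":0}]'
```

```text
time: 12.12
tool_pos: [0.504, -0.16, 0.1315]
ee_rot: [0.0, 0.667, 0.745, 0.0]
force: [0.3, 0.2, 0.5]
gripper_width: 0.0241
time: 12.28
tool_pos: [0.5038, -0.1595, 0.1319]
ee_rot: [0.002, 0.667, 0.745, 0.001]
force: [6.7, -0.7, -3.9]
gripper_width: 0.0241
```

Rest stop felt. First full stroke: three notches, free travel expected.

```bash

python3 -m crank '[{"gripper":0.024,"linear":[-0.0072,0.0139,0],"roll":0},{"gripper":0.024,"linear":[-0.005,0.0134,0],"roll":0},{"gripper":0.024,"linear":[-0.0037,0.0162,0],"roll":0},{"gripper":0.024,"linear":[-0.0015,0.0152,0],"roll":0},{"gripper":0.024,"linear":[0.0007,0.0156,0],"roll":0},{"gripper":0.024,"linear":[0.0028,0.0164,0],"roll":0},{"gripper":0.024,"linear":[0.0027,0.0091,0],"roll":0},{"gripper":0.024,"linear":[0.0038,0.01,0],"roll":0}]'
python3 -m crank '[{"gripper":0.024,"linear":[0,0,0],"roll":0},{"gripper":0.024,"linear":[0,0,0],"roll":0}]'
python3 - <<'E'
from h import *
s=read_state(); im,d=grab_frame("wrist"); cv2.imwrite("pics/w7.png",im)
t,d=grab_frame("top"); cv2.imwrite("pics/t7.png",cv2.resize(t[180:250,250:390],None,fx=5,fy=5,interpolation=cv2.INTER_CUBIC))
print(s["tool_pos"],s["force"])
E
```

```text
time: 12.95
tool_pos: [0.6117, -0.1546, 0.131]
ee_rot: [-0.001, 0.667, 0.745, -0.001]
force: [-1.2, -1.2, 0.3]
gripper_width: 0.0241
time: 13.12
tool_pos: [0.6119, -0.1536, 0.1314]
ee_rot: [-0.0, 0.667, 0.745, 0.0]
force: [0.1, 1.0, -0.5]
gripper_width: 0.0238
[ 0.61189069 -0.15364384  0.13138254] [ 0.08350709  0.97218007 -0.48901437]
```

View pics/w7.png

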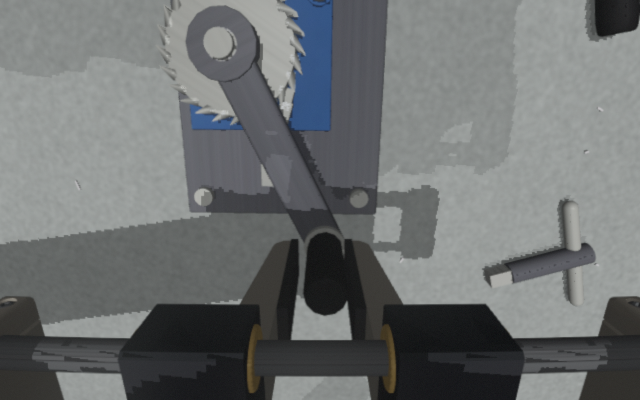

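View pics/t7.png

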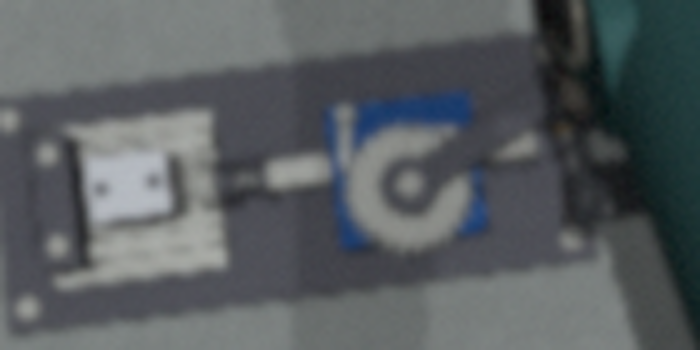

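```bash
python3 - <<'E'
from h import *
s=read_state()
for n,h,k in (("w7",(218,42),(325,238)),):
    a=onplane("wrist",[h],.096,s)[0]; b=onplane("wrist",[k],.09,s)[0]; v=b-a; print(a,b,np.degrees(np.arctan2(v[1],v[0]))%360, np.linalg.norm(v[:2]))
print(onplane("wrist",[(325,295)],.145,s))
for n in("pics/top0.png",):
    t=cv2.imread(n); cv2.imwrite("pics/t0c.png",cv2.resize(t[180:250,250:390],None,fx=5,fy=5,interpolation=cv2.INTER_CUBIC))
E
```

```text
[ 0.551377   -0.05236374  0.096     ] [ 0.61411106 -0.1497496   0.09      ] 302.7888387293732 0.11584285734323656
[[ 0.61390983 -0.15314066  0.145     ]]
```

View pics/t0c.png

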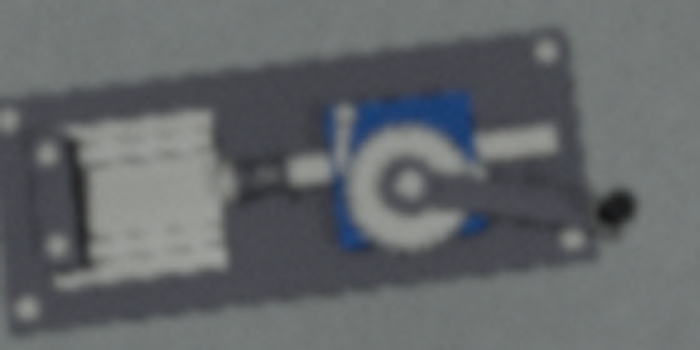

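```bash

python3 -m crank '[{"gripper":0.024,"linear":[-0.0038,-0.01,0],"roll":0},{"gripper":0.024,"linear":[-0.0027,-0.0091,0],"roll":0},{"gripper":0.024,"linear":[-0.0028,-0.0164,0],"roll":0},{"gripper":0.024,"linear":[-0.0007,-0.0156,0],"roll":0},{"gripper":0.024,"linear":[0.0015,-0.0152,0],"roll":0},{"gripper":0.024,"linear":[0.0037,-0.0162,0],"roll":0},{"gripper":0.024,"linear":[0.005,-0.0134,0],"roll":0},{"gripper":0.024,"linear":[0.0065,-0.0115,0],"roll":0}]'
python3 -m crank '[{"gripper":0.024,"linear":[0,0,0],"roll":0},{"gripper":0.024,"linear":[0,0,0],"roll":0}]'
python3 - <<'E'
from h import *
s=read_state(); 
t,d=grab_frame("top"); cv2.imwrite("pics/t8.png",cv2.resize(t[180:250,250:390],None,fx=5,fy=5,interpolation=cv2.INTER_CUBIC))
print(s["tool_pos"],s["force"])
E
```

```text
time: 13.88
tool_pos: [0.5036, -0.1618, 0.1318]
ee_rot: [0.002, 0.668, 0.744, 0.0]
force: [38.8, -12.8, -23.2]
gripper_width: 0.0241
time: 14.05
tool_pos: [0.504, -0.161, 0.1323]
ee_rot: [0.001, 0.668, 0.744, 0.0]
force: [2.2, 0.2, 1.7]
gripper_width: 0.0239
[ 0.50404864 -0.16097158  0.13230391] [2.22328074 0.20769805 1.73320317]
```

View pics/t8.png

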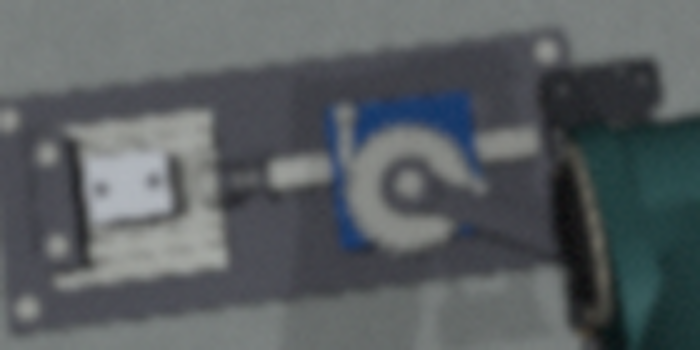

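Rack moved about 3 notches (rack end 288→268 in the crop). Second stroke, slower, checking force on the way.

```bash

python3 -m crank '[{"gripper":0.024,"linear":[-0.0072,0.0139,0],"roll":0},{"gripper":0.024,"linear":[-0.005,0.0134,0],"roll":0},{"gripper":0.024,"linear":[-0.0037,0.0162,0],"roll":0},{"gripper":0.024,"linear":[-0.0015,0.0152,0],"roll":0},{"gripper":0.024,"linear":[0.0003,0.0075,0],"roll":0}]'
python3 -m crank '[{"gripper":0.024,"linear":[0.0004,0.0081,0],"roll":0},{"gripper":0.024,"linear":[0.0014,0.0082,0],"roll":0}]'
python3 -m crank '[{"gripper":0.024,"linear":[0.0014,0.0082,0],"roll":0},{"gripper":0.024,"linear":[0.0027,0.0091,0],"roll":0}]'
python3 -m crank '[{"gripper":0.024,"linear":[0.0038,0.01,0],"roll":0},{"gripper":0.024,"linear":[0,0,0],"roll":0}]'
python3 -m crank '[{"gripper":0.024,"linear":[0,0,0],"roll":0}]'
```

```text
time: 14.52
tool_pos: [0.5718, -0.1706, 0.131]
ee_rot: [-0.001, 0.668, 0.744, -0.001]
force: [-0.7, -0.2, -0.0]
gripper_width: 0.0244
time: 14.68
tool_pos: [0.5872, -0.1663, 0.131]
ee_rot: [-0.001, 0.667, 0.745, -0.001]
force: [-1.2, -0.5, 0.5]
gripper_width: 0.0238
time: 14.85
tool_pos: [0.6046, -0.1602, 0.1312]
ee_rot: [-0.0, 0.667, 0.745, -0.001]
force: [-1.3, -1.4, 0.1]
gripper_width: 0.0242
time: 15.02
tool_pos: [0.6165, -0.1528, 0.1318]
ee_rot: [0.0, 0.666, 0.746, 0.001]
force: [1.3, 0.3, -0.2]
gripper_width: 0.0242
time: 15.1
tool_pos: [0.6152, -0.1536, 0.1316]
ee_rot: [0.0, 0.667, 0.745, 0.001]
force: [0.0, 0.4, -0.2]
gripper_width: 0.0241
```

Mostly free, as expected. Return, ending just short of the rest stop.

```bash

python3 -m crank '[{"gripper":0.024,"linear":[-0.0038,-0.01,0],"roll":0},{"gripper":0.024,"linear":[-0.0027,-0.0091,0],"roll":0},{"gripper":0.024,"linear":[-0.0028,-0.0164,0],"roll":0},{"gripper":0.024,"linear":[-0.0007,-0.0156,0],"roll":0},{"gripper":0.024,"linear":[0.0015,-0.0152,0],"roll":0},{"gripper":0.024,"linear":[0.0037,-0.0162,0],"roll":0},{"gripper":0.024,"linear":[0.005,-0.0134,0],"roll":0},{"gripper":0.024,"linear":[0.005,-0.008,0],"roll":0}]'
python3 -m crank '[{"gripper":0.024,"linear":[0.001,-0.002,0],"roll":0},{"gripper":0.024,"linear":[0,0,0],"roll":0}]'
python3 - <<'E'
from h import *
s=read_state(); 
t,d=grab_frame("top"); cv2.imwrite("pics/t9.png",cv2.resize(t[180:250,250:390],None,fx=5,fy=5,interpolation=cv2.INTER_CUBIC))
im,d=grab_frame("wrist"); cv2.imwrite("pics/w9.png",im)
print(s["tool_pos"],s["force"])
E
```

```text
time: 15.77
tool_pos: [0.5077, -0.1625, 0.1315]
ee_rot: [-0.0, 0.668, 0.744, -0.001]
force: [1.2, -0.1, -0.4]
gripper_width: 0.024
time: 15.93
tool_pos: [0.5075, -0.1607, 0.1317]
ee_rot: [0.0, 0.667, 0.745, -0.0]
force: [0.3, 0.1, -0.3]
gripper_width: 0.0239
[ 0.50751327 -0.16074748  0.1317031 ] [ 0.31223704  0.13287496 -0.31035234]
```

View pics/t9.png

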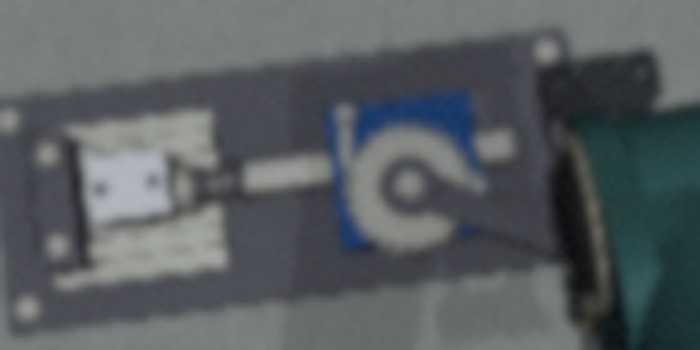

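View pics/w9.png

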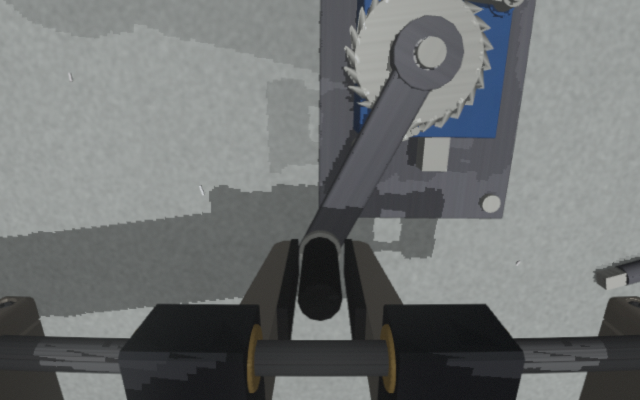

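```bash
python3 - <<'E'
from h import *
s=read_state(); 
a=dict(s); a["tool_pos"]=np.array([.5086,-.162,.1315])
for z in (.047,.056):
  A=onplane("wrist",[(430,214)],z,a)[0]; B=onplane("wrist",[(434,169)],z,s)[0]; print(A,B,np.linalg.norm(A-B))
R,d=grab_frame("wrist"); o,dd=rays("wrist",[(434,155)],s); print(o+dd[0]*d[155,434])
E
```

```text
[ 0.58441024 -0.14946337  0.047     ] [ 0.58101714 -0.11662792  0.047     ] 0.03301029876327089
[ 0.58112077 -0.14672551  0.056     ] [ 0.57786925 -0.11512785  0.056     ] 0.031764512928088816
[ 0.57612436 -0.10622427  0.05582273]
```

Tail of the rack shows 31.8 mm of advance, i.e. 6 notches, so contact with the stop should come within the next notch. Third stroke, notch by notch.

```bash

python3 -m crank '[{"gripper":0.024,"linear":[-0.0065,0.0139,0],"roll":0},{"gripper":0.024,"linear":[-0.0045,0.0134,0],"roll":0},{"gripper":0.024,"linear":[-0.003,0.012,0],"roll":0},{"gripper":0.024,"linear":[-0.001,0.0064,0],"roll":0}]'
python3 -m crank '[{"gripper":0.024,"linear":[0,0,0],"roll":0}]'
python3 -m crank '[{"gripper":0.024,"linear":[0,0,0],"roll":0}]'
python3 -m crank '[{"gripper":0.024,"linear":[0,0,0],"roll":0}]'
python3 -m crank '[{"gripper":0.024,"linear":[0.0003,0.008,0],"roll":0},{"gripper":0.024,"linear":[0.0004,0.008,0],"roll":0}]'
python3 -m crank '[{"gripper":0.024,"linear":[0.0007,0.007,0],"roll":0}]'
python3 -m crank '[{"gripper":0.024,"linear":[0.001,0.007,0],"roll":0},{"gripper":0.024,"linear":[0,0,0],"roll":0}]'
python3 -m crank '[{"gripper":0.024,"linear":[0,0,0],"roll":0}]'
python3 -m crank '[{"gripper":0.024,"linear":[0,0,0],"roll":0}]'
python3 -m crank '[{"gripper":0.024,"linear":[0,0,0],"roll":0}]'
```

```text
time: 16.42
tool_pos: [0.5568, -0.171, 0.1311]
ee_rot: [0.0, 0.667, 0.745, 0.0]
force: [-0.9, -0.5, 0.6]
gripper_width: 0.0243
time: 16.5
tool_pos: [0.5569, -0.1701, 0.1312]
ee_rot: [0.0, 0.667, 0.745, 0.001]
force: [-0.7, 0.1, -0.1]
gripper_width: 0.0239
time: 16.58
tool_pos: [0.5556, -0.1698, 0.1312]
ee_rot: [-0.0, 0.667, 0.745, 0.0]
force: [-0.2, 0.5, 0.0]
gripper_width: 0.024
time: 16.67
tool_pos: [0.5551, -0.1699, 0.1313]
ee_rot: [-0.0, 0.667, 0.745, -0.0]
force: [-0.1, 0.6, -0.1]
gripper_width: 0.0242
time: 16.83
tool_pos: [0.5705, -0.1688, 0.1313]
ee_rot: [-0.0, 0.668, 0.745, -0.001]
force: [-1.8, -1.3, -0.5]
gripper_width: 0.0242
time: 16.92
tool_pos: [0.5787, -0.1669, 0.1315]
ee_rot: [0.0, 0.667, 0.745, -0.0]
force: [-1.1, -1.2, -1.2]
gripper_width: 0.024
time: 17.08
tool_pos: [0.587, -0.1636, 0.1317]
ee_rot: [0.0, 0.667, 0.745, 0.001]
force: [0.1, -0.3, 0.4]
gripper_width: 0.024
time: 17.17
tool_pos: [0.586, -0.1638, 0.1316]
ee_rot: [0.0, 0.667, 0.745, 0.001]
force: [-0.4, -0.2, -0.0]
gripper_width: 0.0244
time: 17.25
tool_pos: [0.5853, -0.1641, 0.1315]
ee_rot: [0.0, 0.667, 0.745, 0.0]
force: [0.5, 0.1, -0.4]
gripper_width: 0.0241
time: 17.33
tool_pos: [0.585, -0.1645, 0.1315]
ee_rot: [-0.0, 0.667, 0.745, 0.0]
force: [-0.1, 0.4, -0.2]
gripper_width: 0.0242
```

```bash
python3 - <<'E'
from h import *
t,d=grab_frame("top"); cv2.imwrite("pics/t10.png",cv2.resize(t[185:245,250:340],None,fx=8,fy=8,interpolation=cv2.INTER_CUBIC))
q=cv2.imread("pics/t9.png") 
t,d=grab_frame("side"); cv2.imwrite("pics/s10.png",cv2.resize(t[200:290,270:370],None,fx=6,fy=6,interpolation=cv2.INTER_CUBIC))
E
```

```text
(no output)
```

View pics/t10.png

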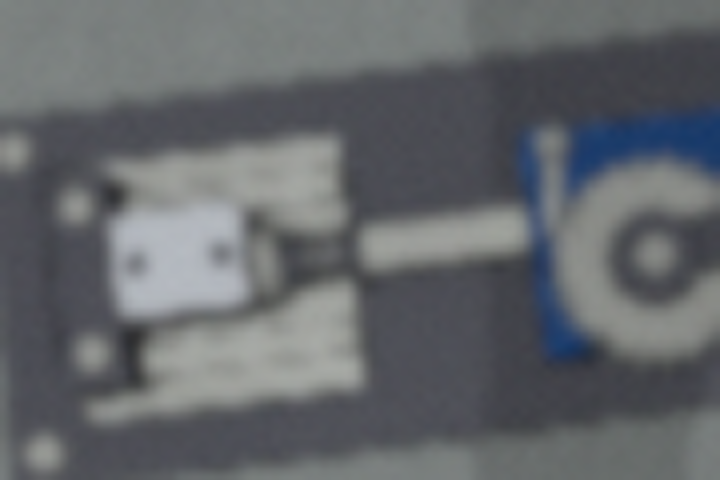

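View pics/s10.png

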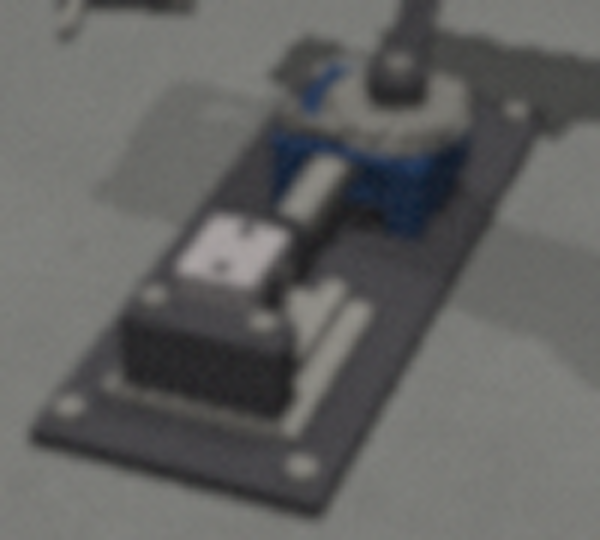

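The block has slid up to the stop. The last notch felt about 1.5 N, i.e. very little clamping yet. I'll continue in single rows.

```bash

for i in 1; do
python3 -m crank '[{"gripper":0.024,"linear":[0.0014,0.006,0],"roll":0}]'
python3 -m crank '[{"gripper":0.024,"linear":[0.0015,0.006,0],"roll":0}]'
python3 -m crank '[{"gripper":0.024,"linear":[0.0017,0.006,0],"roll":0}]'
python3 -m crank '[{"gripper":0.024,"linear":[0.0018,0.006,0],"roll":0}]'
python3 -m crank '[{"gripper":0.024,"linear":[0.0018,0.006,0],"roll":0}]'
python3 -m crank '[{"gripper":0.024,"linear":[0.0,0.002,0],"roll":0}]'
python3 -m crank '[{"gripper":0.024,"linear":[0,0,0],"roll":0}]'
python3 -m crank '[{"gripper":0.024,"linear":[0,0,0],"roll":0}]'
done | grep -v -e ee_ -e grip
```

```text
time: 17.52
tool_pos: [0.5896, -0.1638, 0.1314]
force: [-3.3, -1.1, 0.7]
time: 17.6
tool_pos: [0.5961, -0.1616, 0.1313]
force: [-2.1, -2.3, 1.2]
time: 17.68
tool_pos: [0.6023, -0.159, 0.1313]
force: [-3.4, -3.0, 0.2]
time: 17.77
tool_pos: [0.6083, -0.1562, 0.1312]
force: [-2.6, -2.6, 0.1]
time: 17.85
tool_pos: [0.6142, -0.1534, 0.1312]
force: [-2.6, -2.0, 1.6]
time: 17.93
tool_pos: [0.6165, -0.1522, 0.1312]
force: [-4.3, -1.9, 1.4]
time: 18.02
tool_pos: [0.6164, -0.1522, 0.1313]
force: [-2.8, -0.8, 0.8]
time: 18.1
tool_pos: [0.6159, -0.1525, 0.1312]
force: [-2.3, -1.7, 0.1]
```

About 3.6 N tangential, so roughly 19 N. Return and pull on one more notch, measuring along the way.

```bash

(python3 -m crank '[{"gripper":0.024,"linear":[-0.0038,-0.01,0],"roll":0},{"gripper":0.024,"linear":[-0.0027,-0.0091,0],"roll":0},{"gripper":0.024,"linear":[-0.0028,-0.0164,0],"roll":0},{"gripper":0.024,"linear":[-0.0007,-0.0156,0],"roll":0},{"gripper":0.024,"linear":[0.0015,-0.0152,0],"roll":0},{"gripper":0.024,"linear":[0.0037,-0.0162,0],"roll":0},{"gripper":0.024,"linear":[0.005,-0.0134,0],"roll":0},{"gripper":0.024,"linear":[0.005,-0.008,0],"roll":0}]'
python3 -m crank '[{"gripper":0.024,"linear":[0.001,-0.003,0],"roll":0},{"gripper":0.024,"linear":[0,0,0],"roll":0}]') | grep -v -e ee_ -e grip
python3 - <<'E'
from h import *
s=read_state(); im,d=grab_frame("wrist"); cv2.imwrite("pics/w11.png",im)
print(s["tool_pos"],s["force"])
t,d=grab_frame("top"); cv2.imwrite("pics/t11.png",cv2.resize(t[185:245,250:340],None,fx=8,fy=8,interpolation=cv2.INTER_CUBIC))
E
```

```text
time: 18.77
tool_pos: [0.5105, -0.1601, 0.1318]
force: [0.5, -1.1, 0.4]
time: 18.93
tool_pos: [0.5085, -0.1586, 0.1318]
force: [-0.4, 0.5, 0.1]
[ 0.50854304 -0.15863429  0.13183769] [-0.40620288  0.49399658  0.07849946]
```

View pics/w11.png

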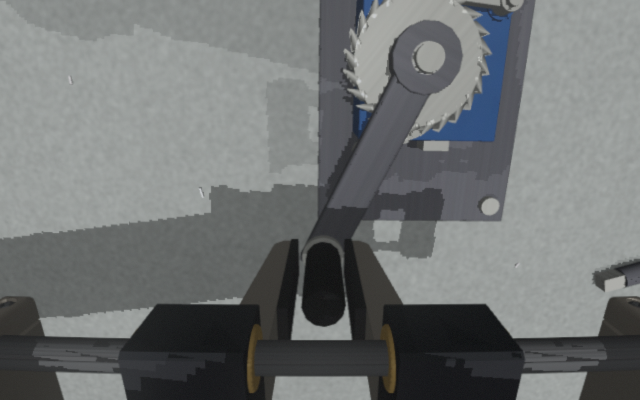

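View pics/t11.png

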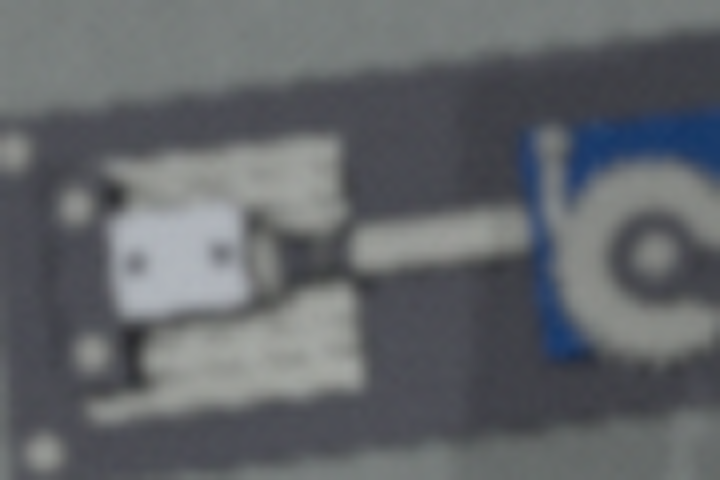

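```bash
python3 - <<'E'
from h import *
s=read_state(); b=dict(s); b["tool_pos"]=np.array([.5075,-.1607,.1317])
B=onplane("wrist",[(434,169)],.056,b)[0]; C=onplane("wrist",[(436,150)],.056,s)[0]; print(B,C,np.linalg.norm(B-C))
h=onplane("wrist",[(429,57)],.096,s)[0]; k=onplane("wrist",[(325,305)],.145,s)[0]; v=k-h; print(h,k,np.degrees(np.arctan2(v[1],v[0]))%360,np.hypot(*v[:2]))
im=cv2.imread("pics/w11.png"); cv2.imwrite("pics/c11.png",cv2.resize(im[120:180,390:470],None,fx=8,fy=8,interpolation=cv2.INTER_CUBIC))
im=cv2.imread("pics/w9.png"); cv2.imwrite("pics/c9.png",cv2.resize(im[120:180,390:470],None,fx=8,fy=8,interpolation=cv2.INTER_CUBIC))
E
```

```text
[ 0.57665107 -0.11505453  0.056     ] [ 0.57755404 -0.1009378   0.056     ] 0.01414557881632105
[ 0.55146424 -0.05228049  0.096     ] [ 0.51255971 -0.16258021  0.145     ] 250.5714159821378 0.11695978281562902
```

View pics/c11.png

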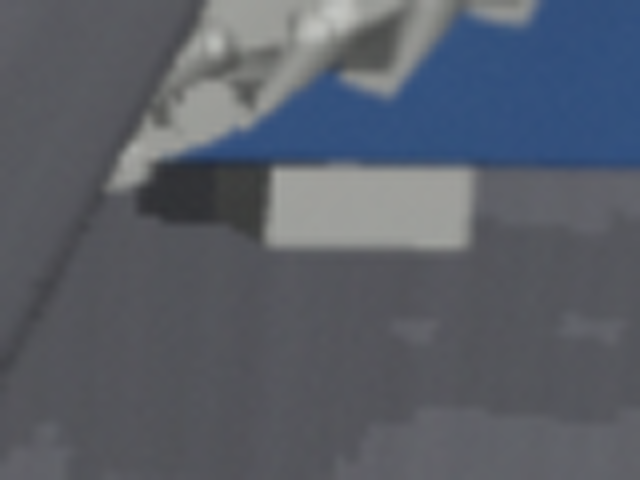

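View pics/c9.png

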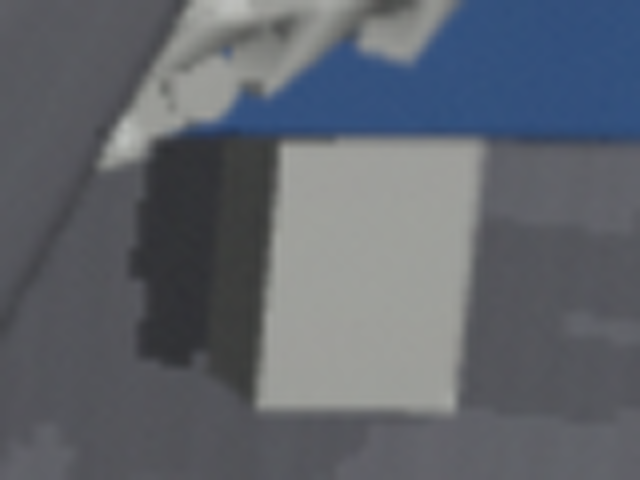

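Rack tail shows about 15 mm, so 9 notches in all. Comparing the spring length between foot and rack end, compression is about 6 mm, or about 20 N, which agrees with the lever reading. I'll pull on one more notch.

```bash

(python3 -m crank '[{"gripper":0.024,"linear":[-0.0065,0.0139,0],"roll":0},{"gripper":0.024,"linear":[-0.0045,0.0084,0],"roll":0}]'
python3 -m crank '[{"gripper":0.024,"linear":[-0.0015,0.006,0],"roll":0}]'
python3 -m crank '[{"gripper":0.024,"linear":[-0.0013,0.006,0],"roll":0}]'
python3 -m crank '[{"gripper":0.024,"linear":[-0.001,0.006,0],"roll":0}]'
python3 -m crank '[{"gripper":0.024,"linear":[-0.0005,0.004,0],"roll":0}]'
python3 -m crank '[{"gripper":0.024,"linear":[0,0.004,0],"roll":0}]'
python3 -m crank '[{"gripper":0.024,"linear":[0,0,0],"roll":0}]'
python3 -m crank '[{"gripper":0.024,"linear":[0,0,0],"roll":0}]') | grep -v -e ee_ -e grip
```

```text
time: 19.2
tool_pos: [0.5322, -0.167, 0.1312]
force: [-5.1, 2.9, 1.8]
time: 19.28
tool_pos: [0.5384, -0.1685, 0.131]
force: [-5.8, -1.8, 4.7]
time: 19.37
tool_pos: [0.5439, -0.1695, 0.131]
force: [-6.1, -2.5, 3.8]
time: 19.45
tool_pos: [0.5497, -0.1702, 0.131]
force: [-6.5, -2.7, 5.5]
time: 19.53
tool_pos: [0.554, -0.1706, 0.131]
force: [-7.7, -3.1, 4.0]
time: 19.62
tool_pos: [0.5575, -0.1707, 0.1309]
force: [-7.3, -4.0, 4.9]
time: 19.7
tool_pos: [0.5581, -0.1706, 0.1309]
force: [-6.4, -3.9, 3.3]
time: 19.78
tool_pos: [0.5577, -0.1706, 0.131]
force: [-5.1, -4.4, 3.8]
```

At about q=0.40 the lever pulled about 7 N, so roughly 40 N there and about 37 N once seated on the notch at 0.34. Return to rest and check.

```bash

(python3 -m crank '[{"gripper":0.024,"linear":[0,-0.004,0],"roll":0},{"gripper":0.024,"linear":[0.001,-0.008,0],"roll":0},{"gripper":0.024,"linear":[0.003,-0.009,0],"roll":0},{"gripper":0.024,"linear":[0.004,-0.01,0],"roll":0},{"gripper":0.024,"linear":[0.005,-0.01,0],"roll":0},{"gripper":0.024,"linear":[0.004,-0.0075,0],"roll":0},{"gripper":0.024,"linear":[0.001,-0.003,0],"roll":0},{"gripper":0.024,"linear":[0,0,0],"roll":0}]'
) | grep -v -e ee_ -e grip
python3 - <<'E'
from h import *
s=read_state(); im,d=grab_frame("wrist"); cv2.imwrite("pics/w12.png",im); cv2.imwrite("pics/c12.png",cv2.resize(im[100:180,390:470],None,fx=8,fy=7,interpolation=cv2.INTER_CUBIC))
print(s["tool_pos"],s["force"])
t,d=grab_frame("top"); cv2.imwrite("pics/t12.png",cv2.resize(t[185:245,250:340],None,fx=8,fy=8,interpolation=cv2.INTER_CUBIC))
E
```

```text
time: 20.45
tool_pos: [0.5052, -0.1558, 0.1317]
force: [0.4, -0.3, 0.1]
[ 0.50515879 -0.15577252  0.13172447] [ 0.43773686 -0.30212889  0.12892064]
```

View pics/w12.png

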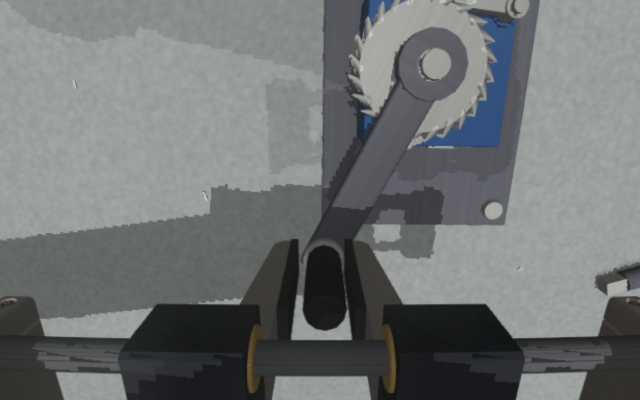

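View pics/t12.png

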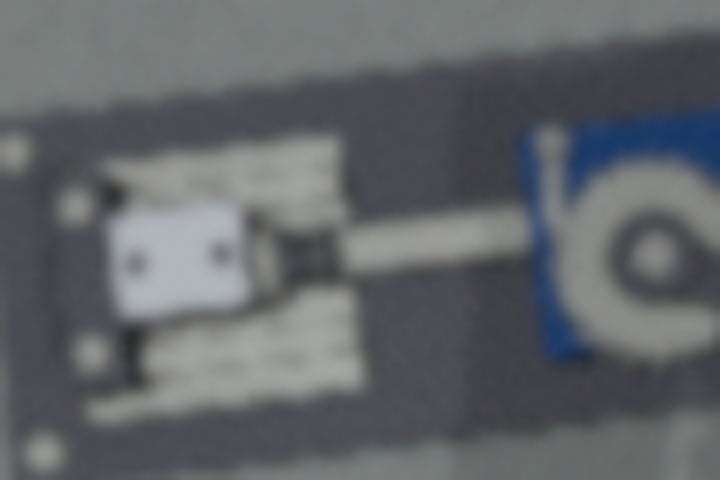

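```bash
python3 - <<'E'
from h import *
s=read_state()
h=onplane("wrist",[(434,64)],.096,s)[0]; k=onplane("wrist",[(325,306)],.145,s)[0]; v=k-h; print(h,k,np.degrees(np.arctan2(v[1],v[0]))%360-248.9,np.hypot(*v[:2]))
E
(python3 -m crank '[{"gripper":0.024,"linear":[0.0005,-0.001,0],"roll":0},{"gripper":0.024,"linear":[0,0,0],"roll":0}]'
python3 -m crank '[{"gripper":0.024,"linear":[0.0005,-0.001,0],"roll":0},{"gripper":0.024,"linear":[0,0,0],"roll":0}]') | grep -v -e ee_ -e grip
```

```text
[ 0.55080673 -0.0527284   0.096     ] [ 0.50895723 -0.16059499  0.145     ] -0.1049888080039807 0.11570039533579952
time: 20.72
tool_pos: [0.5047, -0.1559, 0.1314]
force: [-0.2, 0.2, 0.3]
time: 20.88
tool_pos: [0.5036, -0.1555, 0.1314]
force: [1.7, -0.0, -0.6]
```

Lever is at 0. Let go and lift off.

```bash

(python3 -m crank '[{"gripper":0.05,"linear":[0,0.001,0],"roll":0},{"gripper":0.05,"linear":[0,0,0],"roll":0},{"gripper":0.05,"linear":[0,0,0],"roll":0},{"gripper":0.05,"linear":[0,0,0],"roll":0},{"gripper":0.05,"linear":[0,0,0],"roll":0},{"gripper":0.05,"linear":[0,0,-0.02],"roll":0},{"gripper":0.05,"linear":[0,0,-0.03],"roll":0},{"gripper":0.05,"linear":[0,0,-0.04],"roll":0}]'
python3 -m crank '[{"gripper":0.05,"linear":[0,0,-0.03],"roll":0},{"gripper":0.05,"linear":[0,0,-0.03],"roll":0},{"gripper":0.05,"linear":[0.03,0,-0.02],"roll":0},{"gripper":0.05,"linear":[0.03,0,0],"roll":0},{"gripper":0.05,"linear":[0.01,0,0],"roll":0},{"gripper":0.05,"linear":[0,0,0],"roll":0},{"gripper":0.05,"linear":[0,0,0],"roll":0}]')| grep -v -e ee_ 
python3 - <<'E'
from h import *
s=read_state(); im,d=grab_frame("wrist"); cv2.imwrite("pics/w13.png",im); np.save("pics/w13.npy",d)
import pickle; pickle.dump({k:np.array(v) for k,v in s.items()},open("pics/w13.pkl","wb")); print(s["tool_pos"],s["force"])
E
```

```text
time: 21.55
tool_pos: [0.5027, -0.155, 0.2204]
force: [1.7, -0.9, -0.2]
gripper_width: 0.05
time: 22.13
tool_pos: [0.4965, -0.0863, 0.3012]
force: [0.3, -0.4, -0.1]
gripper_width: 0.0497
[ 0.49651273 -0.08628437  0.30118751] [ 0.28108917 -0.38505874 -0.05241739]
```

View pics/w13.png

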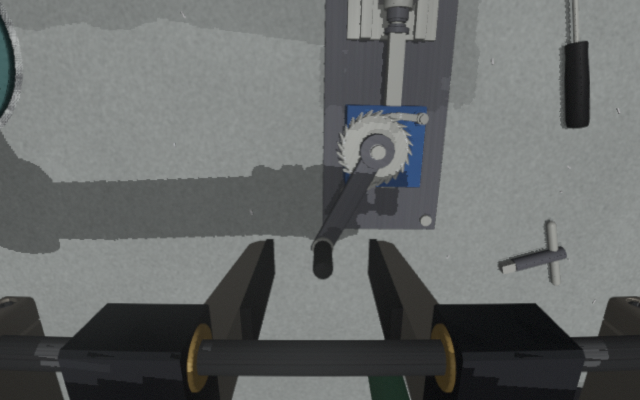

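Lever at rest. One last look at the block and spring from nearer the pocket.

```bash

(python3 -m crank '[{"gripper":0.05,"linear":[0.03,0.02,0],"roll":0},{"gripper":0.05,"linear":[0.035,0.02,0],"roll":0},{"gripper":0.05,"linear":[0.035,0.02,0.02],"roll":0},{"gripper":0.05,"linear":[0.01,0,0.02],"roll":0},{"gripper":0.05,"linear":[0,0,0.01],"roll":0},{"gripper":0.05,"linear":[0,0,0],"roll":0},{"gripper":0.05,"linear":[0,0,0],"roll":0}]')| grep -v -e ee_ 
python3 - <<'E'
from h import *
s=read_state(); im,d=grab_frame("wrist"); cv2.imwrite("pics/w14.png",im); cv2.imwrite("pics/c14.png",cv2.resize(im[0:200,240:400],None,fx=3,fy=3,interpolation=cv2.INTER_CUBIC))
import pickle; pickle.dump(({k:np.array(v) for k,v in s.items()},im,d),open("pics/w14.pkl","wb")); print(s["tool_pos"],s["force"])
E
```

```text
time: 22.77
tool_pos: [0.543, 0.0248, 0.2522]
force: [-0.1, 0.2, 0.3]
gripper_width: 0.05
[0.54303838 0.02483815 0.25215886] [-0.07377483  0.1939513   0.27262965]
```

View pics/c14.png

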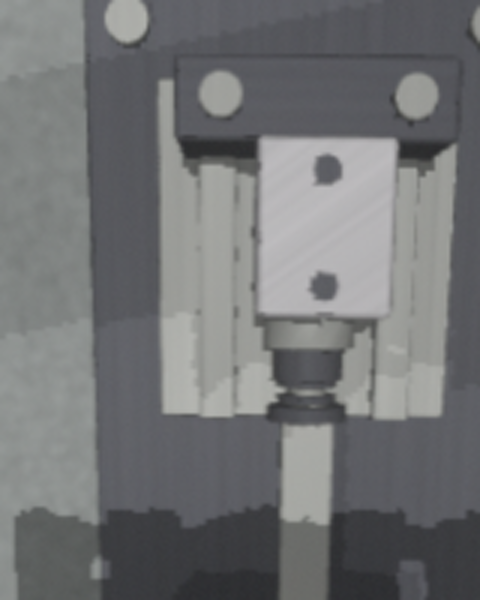

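```bash
python3 - <<'E'
from h import *
import pickle
u=np.array([np.cos(np.radians(96.1)),np.sin(np.radians(96.1))]); v=np.array([-u[1],u[0]])
rel=lambda w:np.c_[(w[:,:2]-[.5543,.1191])@u,(w[:,:2]-[.5543,.1191])@v].round(4)
s4,_,d4=pickle.load(open("pics/w4.pkl","rb")); s,_,d=pickle.load(open("pics/w14.pkl","rb"))
a=rel(onplane("wrist",[(319,134.5),(319,144.5),(318,175)],.06,s4)); 
f=onplane("wrist",[(343,116),(343,139)],.06,s); b=rel(f)
print("before front, sleeve step, collar",a); print("now step, collar",b)
print("step-collar before",a[1,0]-a[2,0],"now",b[0,0]-b[1,0])
B=onplane("wrist",[(240+x/3,y/3) for x,y in ((257,137),(396,138),(390,316),(258,315))],.08,s); print("block",rel(B),rel(B.mean(0)[None]))
print("stop",rel(onplane("wrist",[(240+178/3,137/3),(240+458/3,140/3)],.065,s)))
E
```

```text
before front, sleeve step, collar [[-0.0559 -0.0003]
 [-0.0649 -0.0003]
 [-0.0934  0.0008]]
now step, collar [[-0.0279  0.0002]
 [-0.0494 -0.0002]]
step-collar before 0.028499999999999998 now 0.0215
block [[ 0.0311  0.0168]
 [ 0.0309 -0.0221]
 [-0.0176 -0.0222]
 [-0.0174  0.0164]] [[ 0.0067 -0.0028]]
stop [[ 0.033   0.0399]
 [ 0.0324 -0.0424]]
```

```bash
python3 - <<'E'
from h import *
import pickle
s=pickle.load(open("pics/w13.pkl","rb"))
h=onplane("wrist",[(378,152)],.096,s)[0]; k=onplane("wrist",[(323,270)],.145,s)[0]; v=k-h; print(np.radians(np.degrees(np.arctan2(v[1],v[0]))%360-248.9),np.hypot(*v[:2]))
t,d=grab_frame("top"); cv2.imwrite("pics/t15.png",t)
t0=cv2.imread("pics/top0.png"); 
for n,(y0,y1,x0,x1) in dict(driver=(130,170,250,320),key=(120,160,345,390),can=(170,205,425,465)).items(): print(n,cv2.absdiff(t,t0)[y0:y1,x0:x1].mean())
E
```

```text
-0.003817513168780844 0.11920693416857349
driver 6.403095238095238
key 5.848888888888889
can 5.251428571428572
```

View pics/t15.png

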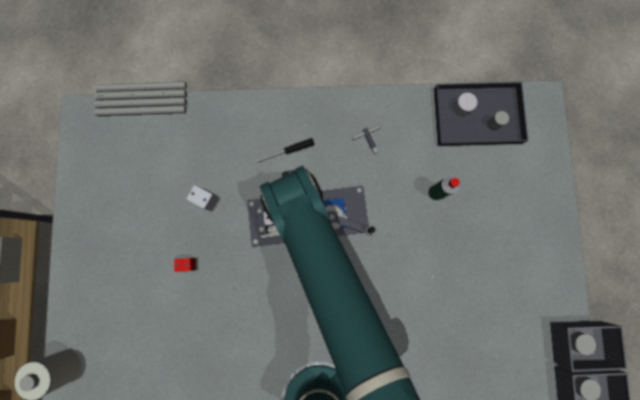

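The top view shows the driver (300,146), key (370,138), can (450,185) and both look-alike blocks unmoved, and the lever is at about 0.0 rad. Handing in.

```bash
python3 -c "
from bench import *
print(close_job())"
```

```text
the job is handed in; nothing more can be done
None
```

I stood the small aluminium block in the pocket and worked the ratchet 10 notches (3+3+3+1). I then swung the lever back to its rest stop, let go, lifted the gripper clear and handed the job in at about 23 s. The hand-in reports no verdict.

**Last checks:**
- **Block:** upright against the end stop, +6.7 mm lengthwise and about 3 mm sideways of the pocket point.
- **Lever:** about 0.0 rad.
- **Gripper:** touching nothing.
- **Other things:** the can, screwdriver, chuck key and both look-alike blocks are where they were.

**Clamping force:** the checks disagree somewhat, but all lie within 20–60 N. The lever's resistance points to about 37 N, and the spring length seen in the pictures to about 23–32 N.

**Estimates and readings that were off:**
- My first estimate from the pictures was too short. It put contact at about 34 mm of advance, but it came several millimetres later, so I went by the lever feel and used one notch more than planned.
- On the first return stroke the lever met its rest stop with a brief 47 N at the fingers (39 N along x). I made the later returns stop short of it.

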